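Free the seized rack bolt and close-pack the nuts

TASK

Work the rusted slide bolt of the nut rack free with short back-and-forth strokes until it runs, and draw it all the way back. Then lay every loose nut flat in the rack's channel, collar up, in one close-packed row from the end stop with flat faces touching, and slide the bolt up until its nose bears on the last nut. Mark the rack as loaded by pressing the brass tally block flush into the recess behind the end stop, and leave the other things on the table where they are.

Things in the scene. Friction and masses are not known exactly. Their poses are not given: they have to be found in the camera images.
- rack: Nut rack fixed to the table: grey plate, x 62 mm, y -240 to 235 mm, 8 mm thick; origin on the table, z up. On its +y half an open channel along y, 38 mm wide, floor 8 mm above the table, steel walls to 16 mm, end stop at y = 180 mm (22 mm high). At y -40 to 0 a rusty guide housing, 56 mm wide, 38 mm high; the bolt runs through it along y.
- bolt (a joint): Rusted slide bolt, m: 0 fully in (towards the end stop), 0.13 fully back (rack -y). Starts seized at 0.002 to 0.009. Pulled, it jams at 0.014 to 0.022; after each jam push it fully in till it stops (near 0): the next pull gets a step farther. After 3 or 4 jams it runs and stays free. Sliding takes 6 to 10 N, it stays where left; 20 N is enough and more does not help.
- bolt_handle (a point): Handle of the bolt: rusty square upright post 14 x 14 mm, sides along the rack's x and y, top 72 mm above the table; this point is on its axis, 59 mm above the table, at rack y = -0.085 m minus the joint value. The housing is never nearer than 38 mm to the post's face.
- bolt_nose (a point): Centre of the flat front face of the bolt's nose (30 mm wide, 15 mm high) in the channel, the face that bears on the last nut; rack y = 0.140 m minus the joint value.
- slot0 (a point): Place 1 of a close-packed row counted from the end stop: where a nut's centre (half-way up) is when it lies flat in the channel as number 1 and all faces touch; rack (0, 0.165, 0.021) m.
- slot1 (a point): Place 2 of a close-packed row counted from the end stop: where a nut's centre (half-way up) is when it lies flat in the channel as number 2 and all faces touch; rack (0, 0.135, 0.021) m.
- slot2 (a point): Place 3 of a close-packed row counted from the end stop: where a nut's centre (half-way up) is when it lies flat in the channel as number 3 and all faces touch; rack (0, 0.105, 0.021) m.
- slot3 (a point): Place 4 of a close-packed row counted from the end stop: where a nut's centre (half-way up) is when it lies flat in the channel as number 4 and all faces touch; rack (0, 0.075, 0.021) m.
- slot4 (a point): Place 5 of a close-packed row counted from the end stop: where a nut's centre (half-way up) is when it lies flat in the channel as number 5 and all faces touch; rack (0, 0.045, 0.021) m.
- nut0_c (a point): Steel nylon-insert nut, 80 g, may be absent: hexagon 30 mm across flats, 34.6 mm across corners, 14 mm high, topped by a round collar 24 mm across and 12 mm high (26 mm in all). This point is its centre, 13 mm above its underside; z points up through the collar, flats face its own +y, -y and every 60 degrees on.
- nut1_c (a point): Steel nylon-insert nut, 80 g, may be absent: hexagon 30 mm across flats, 34.6 mm across corners, 14 mm high, topped by a round collar 24 mm across and 12 mm high (26 mm in all). This point is its centre, 13 mm above its underside; z points up through the collar, flats face its own +y, -y and every 60 degrees on.
- nut2_c (a point): Steel nylon-insert nut, 80 g, may be absent: hexagon 30 mm across flats, 34.6 mm across corners, 14 mm high, topped by a round collar 24 mm across and 12 mm high (26 mm in all). This point is its centre, 13 mm above its underside; z points up through the collar, flats face its own +y, -y and every 60 degrees on.
- nut3_c (a point): Steel nylon-insert nut, 80 g, may be absent: hexagon 30 mm across flats, 34.6 mm across corners, 14 mm high, topped by a round collar 24 mm across and 12 mm high (26 mm in all). This point is its centre, 13 mm above its underside; z points up through the collar, flats face its own +y, -y and every 60 degrees on.
- nut4_c (a point): Steel nylon-insert nut, 80 g, may be absent: hexagon 30 mm across flats, 34.6 mm across corners, 14 mm high, topped by a round collar 24 mm across and 12 mm high (26 mm in all). This point is its centre, 13 mm above its underside; z points up through the collar, flats face its own +y, -y and every 60 degrees on.
- tally_c (a point): Brass tally block on the table, 130 g: body 40 (x) x 24 (y) x 14 mm (z up), and on top of it in the middle a rib to hold it by, 10 mm thick (x), 22 mm long (y), 18 mm high (32 mm in all). This point is the centre of the body, 7 mm above its underside.
- recess (a point): Centre that the tally block has when it is home in its recess: a rectangular pocket 44 mm (rack x) by 28 mm (rack y), 14 mm deep, open at the top, in the steel pad behind the end stop; rack (0, 0.209, 0.015) m, axes as the rack's. The pad's top is 22 mm above the table: the top of the block's body (not the rib) is then flush with it.
- hub_bolt: Bystander: bronze hub bolt lying on the table, shank 24 mm thick, about 116 mm long.
- ring_gauge: Bystander: blue steel thread ring gauge, 72 mm across, 18 mm high, lying flat.
- vblock: Bystander: squat grey cast iron V-block, 70 x 55 x 48 mm.
- gauge_dial (a point): Bystander: centre of the chrome dial gauge on a swing arm, on a fixed stand 180 mm tall at the table's left; the arm is 150 mm above the table and reaches 130 mm from the post.
Mind the look-alikes: they are no part of the job. There is more than one size of the part that bears tally_c; the job needs the smaller.

How it is judged:
By the outcome, as a careful person would: the job done as asked, in the order asked, and still so for the second after the job is handed in, with the robot touching nothing.
Of nut0, nut1, nut2, nut3, nut4 only 3 to 5 are there at a start; the rules pass over those that are not, and their reading is None.
At some moment in a run one of nut0, nut1, nut2, nut3, nut4 may be knocked a few centimetres aside while the robot is not near it.
Once in a run the grip may slacken for a moment while it holds something.
It also fails if it takes over 208 s, if anything falls off the work surface, if the arm or the gripper's body presses on something with over 40 N, if the wrist force passes 120 N, or if a joint passes its speed limit or range.

ROBOT

A 6-joint arm with a two-finger parallel gripper is mounted at the origin on the work surface. World frame = base frame: x ahead of the robot, y to its left, z up, the work surface at z = 0. Lengths are in mm, angles in rad, forces in N, time in s.
With the tool pointing down it reaches from about 375 to 750 mm from the base axis. Payload 9 kg.
Tool frame: the origin (TCP) lies at the very end of the fingers, on their centre line; the grasp point (between the pads) lies 19 mm behind it (manip.hold_point_z is the distance from the TCP to the grasp point, in mm); z points along the fingers, y is the direction in which the jaws open and shut (so a half turn about z gives the same grasp; the last joint's range is limited). The gripper opens to 85 mm and grips with 20 to 120 N. Pads are 22 mm wide; open, the fingers measure 114 mm over their backs; the gripper's body (76 mm by 85 mm) begins 54 mm behind the grasp point. The pads swing forward as they close: fully open they stand 13 mm farther back than shut.
Start: joints at [-1.477, 0.104, 0.097, 1.564, 0, 1.353], TCP at [184.073, -571.099, 231.331] pointing down, gripper open.
Joint ranges: [-2.99, 2.99], [-0.84, 1.86], [-1.1, 1.16], [-1.84, 2.11], [-1.51, 1.56], [-3.14, 3.14]. Speed limits (rad/s): [2.22, 2.22, 2.57, 3.14, 3.14, 3.14].

INTERFACE

Orientations are given as [roll, pitch, yaw] about the fixed x, y, z axes, in that order (R = Rz(yaw) Ry(pitch) Rx(roll)).
In Python, from plant import manip gives the robot as it stands.
- The arm moves only by the shell command python3 -m jog 'ROWS' [OPENING] [FORCE]. ROWS is a JSON object of lists of equal length, an entry for each row: "delta_pos": the shift along the tool's x, y, z in cm, a list of three; "turn": the turn about the tool's z in rad. A call has 1 to 20 rows; each row shifts and turns the commanded pose from where the row before left it, along the tool's axes as they then stand; what a row does not reach is not made up. A row lasts 1/8 s, in which the tool goes at most 62.5 mm and 10.7 degrees, less where a joint would pass 70% of its speed; a pose out of reach is approached as far as the arm can. A call is refused whole if a number of a shift passes 6.25 or a number of a turn 0.188, either way. A call with a gripper value outside its range is refused whole. OPENING is the finger opening in cm, from 0 to 8.54, set as the call begins (- or left out, the last holds). The fingers move at their own pace and stop on an object; FORCE is the grip in N (left out, the last holds). Time passes only in rows, so rows that do not move let the fingers close. It gives the time, the measured TCP pose, the force and the opening at its end, in the units of the state.
- manip.read_state(): the state, without advancing time (a new reading comes with each control period).
- manip.read_camera(name): name is "side" or "top" or "wrist"; returns a dict with "frame" (384x512x3 uint8, red, green, blue), "depth" (384x512 float32, mm along the optical axis (not along the pixel's ray), 0 where there is no reading), "intrinsics" (3x3 intrinsics, pixels), "eye" and "attitude" of the camera in the world; the wrist camera has in their place "hand_eye" (4x4, takes a point from camera to tool coordinates, whose origin is the TCP and whose axes are the flange's). Camera axes: x right, y up, looking along -z (the intrinsics and any distortion apply to the point x, -y, -z); pixel columns grow to the right and rows downward; lengths in mm; the calibration is good to about 2 mm. The wrist camera is an equidistant fisheye: a pixel r from the principal point sees the ray r / f radians off the axis. A picture is of the moment at which its call begins: read the wrist's pose just before it.
- manip.close_job(): hands the job in, once; it reports no verdict.
Trained networks look in the newest picture that a camera, given by its name, has taken for a name from the list of things; names that differ only in an ending like _2 or _b are one class to them, and where a whole thing is asked for, a point or a joint stands for the part that bears it (a point fixed in the world has none). Each returns a list of dicts, best first, with "confidence" (0 to 1); they miss things now and then, are a little off and sometimes report something else, mostly with a low value. They report only what shows in the picture. A call takes as long as a camera call. They do not tell look-alikes from the thing itself.
- manip.recognise(camera, thing): "xyz" ([x, y, z] in mm, in world coordinates, good to about 4 mm: the middle of the surface that is visible of it).
- manip.regions_of(camera, thing): "mask" (384x512 bool, what is visible of it).
The state is a dict: "t": time; "joints": joint angles; "dq": joint speeds; "tau": joint torques, N m; "tcp_pos": TCP position; "tcp_rot": TCP orientation; "wrist_force": force on the tool from outside, world axes, zero at the start; "ft_torque": the same for the moment, N m; "grip_width": finger opening in mm.
Only numpy, scipy, OpenCV 4.12 (cv2) and the standard library are available. Lean on these libraries where they do the work, as an engineer would, in place of code of your own. Each camera call takes 0.05 s, during which the arm holds its last target.

## Working session

There is one attempt and no reset: what is moved stays moved. The work goes in short steps, Python scripts to look and compute and a shell command to move; the robot and the scene stay as the last step left them, time stands still between calls to the robot, and variables do not carry over. Pictures are saved under pics/ and viewed, and the job is handed in when it is done.

```bash
ls -la; mkdir -p pics; cat > h.py <<'E'
import numpy as np, cv2
from plant import manip
def save(name,im): cv2.imwrite('pics/'+name, im[:,:,::-1])
E
python3 - <<'E'
from h import *
s=manip.read_state(); print({k:np.round(v,3).tolist() for k,v in s.items()})
for c in ['top','side']:
    r=manip.read_camera(c); save(c+'0.png',r['frame']); print(c,r['intrinsics'],r['eye'],r['attitude'],r.keys())
    for t in ['rack','bolt_handle','bolt_nose','nut0_c','tally_c','recess','slot0','hub_bolt','ring_gauge','vblock','gauge_dial']:
        try: print(t,[(np.round(d['xyz'],0).tolist(),round(d['confidence'],2)) for d in manip.recognise(c,t)])
        except Exception as e: print(t,e)
E
```

```text
total 12
drwxr-xr-x  3 agent agent 4096 Dec  6 22:49 .
drwxr-xr-x 23 root  root  4096 Dec  6 22:49 ..
drwxr-xr-x  2 agent agent 4096 Dec  6 22:49 pics
{'t': 0.0, 'joints': [-1.477, 0.105, 0.096, 1.564, -0.0, 1.353], 'dq': [0.001, 0.001, 0.001, -0.0, 0.002, -0.001], 'tau': [0.0, -55.693, 50.365, 0.017, -0.0, -0.0], 'tcp_pos': [184.039, -570.717, 230.51], 'tcp_rot': [-3.14, -0.0, 0.312], 'wrist_force': [-0.3, 0.525, -0.721], 'ft_torque': [-0.04, 0.035, -0.01], 'grip_width': 85.501}
top [[353.89300727   0.         255.81919129]
 [  0.         353.89300727 198.77722016]
 [  0.           0.           1.        ]] [ 267.940133     21.34050766 1342.52077979] [ 0.19149584 -0.01432347 -1.59169505] dict_keys(['frame', 'depth', 'intrinsics', 'eye', 'attitude'])
rack [([571.0, 34.0, 7.0], 0.81), ([364.0, -355.0, 38.0], 0.43), ([440.0, 251.0, 27.0], 0.28)]
bolt_handle [([576.0, 72.0, 27.0], 0.59)]
bolt_nose [([581.0, 72.0, 29.0], 0.65), ([574.0, 34.0, 6.0], 0.45), ([653.0, -424.0, 23.0], 0.24)]
nut0_c [([437.0, 251.0, 27.0], 0.63), ([455.0, 133.0, 30.0], 0.28)]
tally_c [([573.0, -300.0, 21.0], 0.
[... 428 characters left out ...]
         0.           1.        ]] [ 362.53731702 -639.158362    859.96658067] [ 0.72354459  0.00208543 -0.18928451] dict_keys(['frame', 'depth', 'intrinsics', 'eye', 'attitude'])
rack [([568.0, -19.0, 6.0], 0.56)]
bolt_handle [([575.0, 54.0, 26.0], 0.77)]
bolt_nose [([580.0, 55.0, 24.0], 0.83)]
nut0_c [([436.0, 249.0, 16.0], 0.5)]
tally_c [([473.0, -361.0, 11.0], 0.73), ([575.0, -308.0, 22.0], 0.73), ([576.0, 62.0, 27.0], 0.58)]
recess [([572.0, -14.0, 9.0], 0.68)]
slot0 [([570.0, -20.0, 8.0], 0.86)]
hub_bolt [([473.0, 393.0, 27.0], 0.55), ([575.0, 59.0, 29.0], 0.21)]
ring_gauge [([654.0, -431.0, 17.0], 0.55)]
vblock [([362.0, -363.0, 34.0], 0.95)]
gauge_dial [([577.0, 434.0, 156.0], 0.56)]
```

View pics/top0.png

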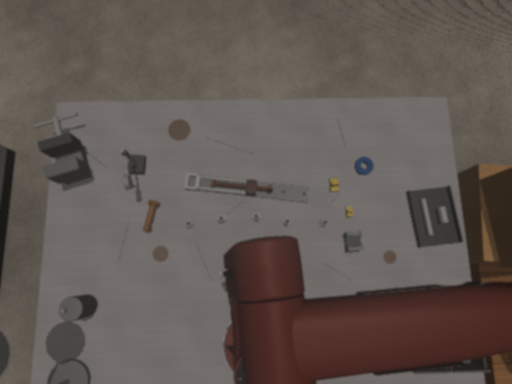

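View pics/side0.png

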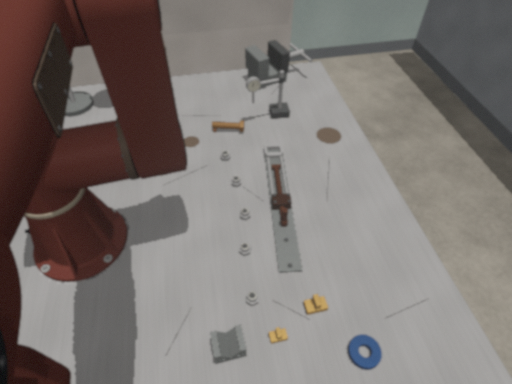

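```bash
cat >> h.py <<'E'
from scipy.spatial.transform import Rotation as Ro
def cloud(r):
    d=r['depth'].astype(float); K=r['intrinsics']
    v,u=np.mgrid[0:d.shape[0],0:d.shape[1]]
    P=np.stack([(u-K[0,2])/K[0,0]*d,-(v-K[1,2])/K[1,1]*d,-d],-1)
    R=Ro.from_euler('xyz',r['attitude']).as_matrix()
    W=P@R.T+np.array(r['eye']); W[d<=0]=np.nan
    return W
def proj(r,p):
    K=r['intrinsics'];R=Ro.from_euler('xyz',r['attitude']).as_matrix()
    q=(np.asarray(p,float)-np.array(r['eye']))@R
    return np.stack([K[0,2]+K[0,0]*q[...,0]/-q[...,2],K[1,2]-K[1,1]*q[...,1]/-q[...,2]],-1)
E
python3 - <<'E'
from h import *
import pickle
D={}
for c in ['top','side']:
    r=manip.read_camera(c); D[c]=r
    W=cloud(r)
    pts=[(189,224),(221,219),(256,217),(286,222),(323,222),(349,211),(334,184)] if c=='top' else [(225,156),(236,181),(244,213),(244,249),(252,298),(278,336),(316,305)]
    for (u,v) in pts:
        w=W[v-5:v+6,u-5:u+6].reshape(-1,3); 
        tz=np.nanmedian(W[v-14:v+15,u-14:u+15,2]); k=w[w[:,2]>tz+7]
        print(c,(u,v),'table',round(tz,1),len(k),np.round(np.nanmean(k,0),1),np.round((np.nanmin(k,0)+np.nanmax(k,0))/2,1) if len(k) else '', np.round(np.nanmax(k,0),1))
    x0,x1,y0,y1=(175,365,120,240) if c=='top' else (200,330,130,345)
    im=r['frame'][y0:y1,x0:x1]; f=4 if c=='top' else 2.7
    save(c+'0z.png',cv2.resize(im,None,fx=f,fy=f,interpolation=cv2.INTER_CUBIC))
pickle.dump(D,open('d0.pkl','wb'))
E
```

```text
top (189, 224) table 0.5 57 [434.8 250.7  21. ] [436.6 250.6  20.1] [452.  265.4  32.5]
top (221, 219) table 0.2 56 [451.1 130.4  21.1] [451.6 130.2  19.4] [465.1 145.4  31. ]
top (256, 217) table 0.3 54 [4.56e+02 2.00e-01 2.13e+01] [456.9   1.4  21.1] [470.2  16.6  33.9]
top (286, 222) table 0.4 59 [ 435.9 -116.3   19.8] [ 436.1 -117.5   18.8] [ 452.9 -103.8   29.8]
top (323, 222) table 0.3 57 [ 429.5 -257.2   21.2] [ 432.9 -259.7   20.6] [ 450.8 -244.3   33.6]
top (349, 211) table 0.4 73 [ 471.7 -356.    18.5] [ 471.7 -356.7   23. ] [ 491.4 -344.1   37.3]
top (334, 184) table 0.5 100 [ 575.3 -302.2   25.5] [ 577.  -304.5   28.2] [ 598.  -287.9   47.6]
side (225, 156) table 1.1 68 [439.5 245.5  19.8] [440.1 248.2  19.3] [455.3 261.3  30.2]
side (236, 181) table 1.0 81 [456.7 124.2  19.9] [457.1 126.   19.5] [471.7 139.   30.8]
side (244, 213) table 1.0 89 [460.3  -6.1  20.8] [460.5  -4.7  19.7] [473.6   8.2  30.6]
side (244, 249) table 0.9 98 [ 438.9 -124.3   20.9] [ 438.1 -120.6   19.6] [ 452.  -105.9   30.7]
side (252, 298) table 1.0 114 [ 432.5 -264.    21.6] [ 433.2 -261.5   19.8] [ 446.9 -248.7   30.9]
side (278, 336) table 1.3 113 [ 473.1 -362.4   19.6] [ 474.2 -359.3   21.9] [ 487.9 -348.1   35.5]
side (316, 305) table 2.1 119 [ 577.3 -312.9   27.9] [ 579.8 -308.2   27.7] [ 594.9 -294.5   44.8]
```

View pics/top0z.png

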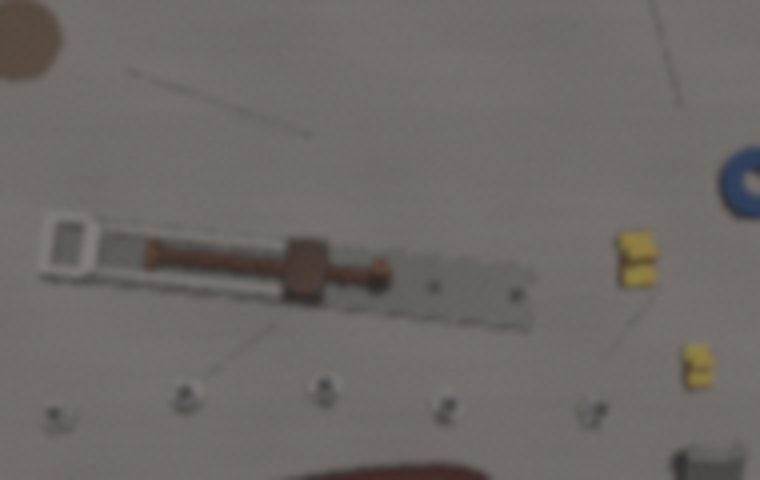

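View pics/side0z.png

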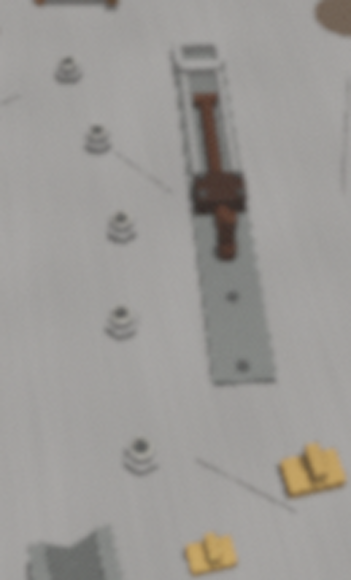

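```bash
python3 - <<'E'
from h import *
import pickle
D=pickle.load(open('d0.pkl','rb'))
for c in D:
    r=D[c];W=cloud(r)
    m=(W[...,2]>5)&(W[...,0]>520)&(W[...,0]<640)&(W[...,1]>-240)&(W[...,1]<330)
    P=W[m][:,:2].astype(np.float32)
    rc=cv2.minAreaRect(P); print(c,len(P),rc, cv2.boxPoints(rc).tolist())
    m2=m&(W[...,2]>26)
    print(np.round(W[m2].mean(0),1), W[m2].max(0))
    m3=m&(W[...,2]>55); print('post',m3.sum(),np.round(W[m3],1).tolist()[:10])
r=manip.read_camera('wrist'); print({k:r[k] for k in r if k not in('frame','depth')}); save('w0.png',r['frame'])
E
```

```text
top 1863 ((580.389892578125, 51.46827697753906), (553.0054931640625, 118.3258056640625), 89.96485900878906) [[521.057373046875, -224.9981231689453], [639.3831787109375, -225.07069396972656], [639.722412109375, 327.9346923828125], [521.3966064453125, 328.00726318359375]]
[571.2  34.2  36.4] [627.13343525 265.81693945  75.47202104]
post 19 [[568.7, -48.1, 71.3], [568.6, -51.8, 71.4], [569.3, -55.7, 68.1], [564.5, -47.9, 73.0], [563.9, -51.5, 75.3], [564.0, -55.2, 74.9], [564.5, -59.0, 72.3], [561.7, -48.1, 69.0], [561.4, -51.7, 69.8], [562.8, -55.8, 63.5]]
side 2670 ((577.986328125, 34.51336669921875), (119.21187591552734, 525.4935302734375), 0.41130420565605164) [[516.4957275390625, 296.8254699707031], [520.26806640625, -228.65451049804688], [639.4769287109375, -227.79873657226562], [635.70458984375, 297.6812438964844]]
[573.2  13.8  38.1] [603.45078346 263.12384096  76.80457704]
post 39 [[560.4, -48.3, 72.4], [562.8, -49.8, 73.8], [564.9, -52.0, 76.0], [568.8, -49.2, 71.5], [570.9, -51.3, 73.7], [559.3, -52.4, 73.4], [562.5, -51.4, 71.4], [564.7, -53.4, 73.4], [567.5, -53.7, 73.1], [570.2, -54.1, 72.9]]
{'intrinsics': array([[297.31863964,   0.        , 254.71751182],
       [  0.        , 297.31863964, 190.43065667],
       [  0.        ,   0.        ,   1.        ]]), 'hand_eye': array([[-1.81998033e-04,  9.65804636e-01,  2.59270847e-01,
         6.51311804e+01],
       [ 9.99999983e-01,  1.72938251e-04,  5.77522136e-05,
         1.64816181e-01],
       [ 1.09395089e-05,  2.59270853e-01, -9.65804651e-01,
        -1.42678959e+02],
       [ 0.00000000e+00,  0.00000000e+00,  0.00000000e+00,
         1.00000000e+00]])}
```

View pics/w0.png

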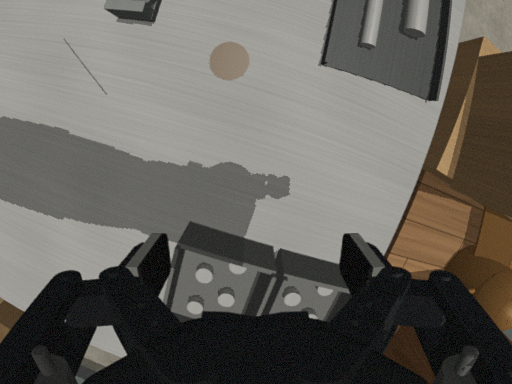

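```bash
python3 -m jog '{"delta_pos":[[0,0,-1],[0,0,-1],[0,0,-1],[0,0,-1],[0,0,-1],[0,0,-1],[0,0,-1]],"turn":[0.18,0.18,0.18,0.18,0.18,0.18,0.18]}'; python3 - <<'E'
from h import *
s=manip.read_state(); print({k:np.round(s[k],3).tolist() for k in ('t','joints','tcp_pos','tcp_rot','wrist_force')})
E
```

```text
t: 2.22
tcp_pos: [184.1, -571.1, 301.7]
tcp_rot: [3.142, -0.0, -0.954]
wrist_force: [-0.5, -0.6, -0.3]
grip_width: 85.1
{'t': 2.225, 'joints': [-1.477, 0.134, 0.259, 1.695, 0.0, 2.619], 'tcp_pos': [184.085, -571.096, 301.701], 'tcp_rot': [3.142, -0.0, -0.954], 'wrist_force': [-0.542, -0.574, -0.308]}
```

```bash
python3 -m jog '{"delta_pos":[[0,0,0],[0,0,0],[0,0,0],[0,0,0],[0,0,0],[0,0,0],[0,0,0],[0,0,0],[0,0,0],[0,0,0],[0,0,0],[0,0,0],[0,0,0],[0,0,0]],"turn":[-0.18,-0.18,-0.18,-0.18,-0.18,-0.18,-0.18,-0.18,-0.18,-0.18,-0.18,-0.18,-0.18,-0.18]}'; python3 -m jog '{"delta_pos":[[4.2,2.6,0],[4.2,2.6,0],[4.2,2.6,0],[4.2,2.6,0],[4.2,2.6,0],[4.2,2.6,0],[4.2,2.6,0],[4.2,2.6,0],[4.2,2.6,0],[4.2,2.6,0],[4.2,2.6,0],[4.2,2.6,0],[4.2,2.6,0],[4.2,2.6,0],[4.2,2.6,0]],"turn":[0,0,0,0,0,0,0,0,0,0,0,0,0,0,0]}'; python3 - <<'E'
from h import *
import pickle
s=manip.read_state(); r=manip.read_camera('wrist'); r['s']=s; pickle.dump(r,open('w1.pkl','wb')); save('w1.png',r['frame'])
print({k:np.round(s[k],3).tolist() for k in ('t','joints','tcp_pos','tcp_rot','wrist_force')})
E
```

```text
t: 3.98
tcp_pos: [184.0, -571.1, 301.3]
tcp_rot: [-3.142, 0.0, 1.578]
wrist_force: [-0.1, 1.0, 0.4]
grip_width: 85.3
t: 5.85
tcp_pos: [574.2, 60.9, 301.4]
tcp_rot: [3.141, 0.0, 1.572]
wrist_force: [1.4, -0.4, 0.6]
grip_width: 85.6
{'t': 5.85, 'joints': [-0.121, 0.063, 0.182, 1.69, -0.0, 1.449], 'tcp_pos': [574.188, 60.911, 301.406], 'tcp_rot': [3.141, 0.0, 1.572], 'wrist_force': [1.367, -0.431, 0.627]}
```

View pics/w1.png

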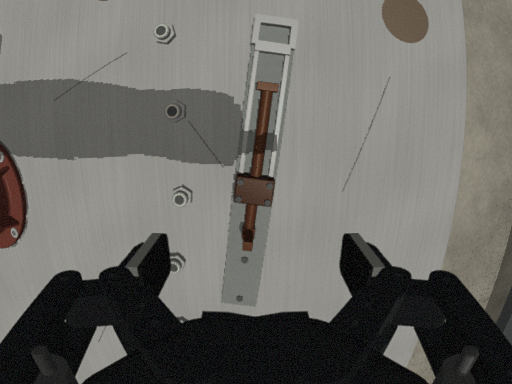

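```bash
cat >> h.py <<'E'
def wrays(r):
    K=r['intrinsics'];H=r['hand_eye'];f=K[0,0]
    return K,H,f
def T_tool(s):
    T=np.eye(4);T[:3,:3]=Ro.from_euler('xyz',s['tcp_rot']).as_matrix();T[:3,3]=s['tcp_pos'];return T
def wproj(r,s,p):
    K,H,f=wrays(r); M=np.linalg.inv(T_tool(s)@H)
    q=np.asarray(p,float)@M[:3,:3].T+M[:3,3]
    x,y,z=q[...,0],-q[...,1],-q[...,2]
    rr=np.hypot(x,y)+1e-9; th=np.arctan2(rr,z)
    return np.stack([K[0,2]+f*th*x/rr,K[1,2]+f*th*y/rr],-1)
def wback(r,s,uv,z):
    "pixel -> world at height z"
    K,H,f=wrays(r); M=T_tool(s)@H
    uv=np.asarray(uv,float); d=uv-[K[0,2],K[1,2]]; rr=np.hypot(d[...,0],d[...,1])+1e-9; th=rr/f
    ray=np.stack([np.sin(th)*d[...,0]/rr,-np.sin(th)*d[...,1]/rr,-np.cos(th)],-1)@M[:3,:3].T
    o=M[:3,3]; k=(z-o[2])/ray[...,2]
    return o+ray*k[...,None]
def wcloud(r,s):
    K,H,f=wrays(r);M=T_tool(s)@H
    d=r['depth'].astype(float); v,u=np.mgrid[0:d.shape[0],0:d.shape[1]]
    dx=u-K[0,2];dy=v-K[1,2];rr=np.hypot(dx,dy)+1e-9;th=rr/f;t=np.tan(th)
    P=np.stack([t*dx/rr*d,-t*dy/rr*d,-d],-1); W=P@M[:3,:3].T+M[:3,3]; W[d<=0]=np.nan
    return W
def rackp(pose,p):
    x,y,a=pose;p=np.asarray(p,float);c,s=np.cos(a),np.sin(a)
    return np.stack([x+c*p[...,0]-s*p[...,1],y+s*p[...,0]+c*p[...,1],p[...,2]],-1)
E
python3 - <<'E'
from h import *
import pickle
r=pickle.load(open('w1.pkl','rb'))
im=r['frame']
save('w1a.png',cv2.resize(im[10:130,220:320],None,fx=5,fy=5,interpolation=cv2.INTER_CUBIC))
save('w1b.png',cv2.resize(im[165:315,210:290],None,fx=4,fy=4,interpolation=cv2.INTER_CUBIC))
W=wcloud(r,r['s'])
for u,v in [(235,280),(180,240),(270,26),(247,236),(290,200)]: print(u,v,np.round(W[v,u],1))
E
```

```text
235 280 [ 540.5 -150.     7.7]
180 240 [448.8 -79.8  -1.6]
270 26 [596.  256.5   9.1]
247 236 [563.  -47.   51.8]
290 200 [ 6.294e+02 -8.600e+00 -1.000e-01]
```

View pics/w1a.png

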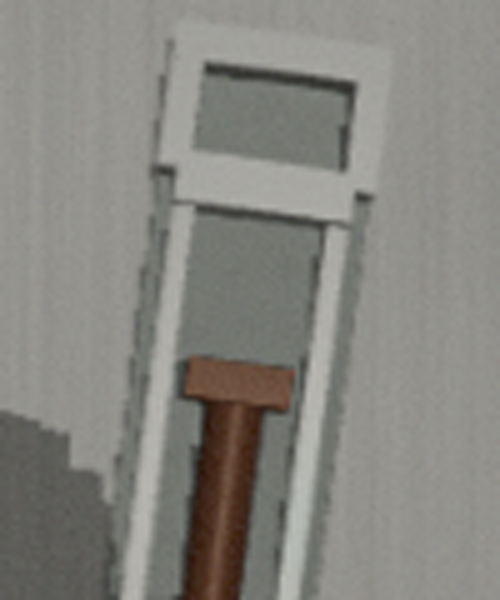

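View pics/w1b.png

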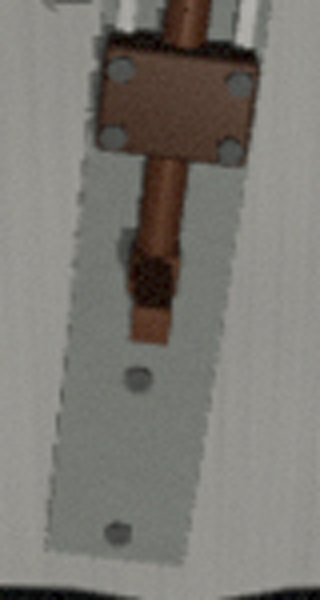

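```bash
cat > fit.py <<'E'
from h import *
import pickle
from scipy.optimize import least_squares
r=pickle.load(open('w1.pkl','rb'));s=r['s']
A=lambda x,y:(220+(x+.5)/5-.5,10+(y+.5)/5-.5)
B=lambda x,y:(210+(x+.5)/4-.5,165+(y+.5)/4-.5)
C=[((-22,223,22),A(205,66)),((22,223,22),A(356,82)),((22,195,22),A(346,171)),((-22,195,22),A(196,152)),
((-28,0,38),B(107,38)),((28,0,38),B(260,63)),((28,-40,38),B(246,165)),((-28,-40,38),B(98,148)),((-31,-240,8),B(47,549)),((31,-240,8),B(183,566))]
P=np.array([c[0] for c in C],float);U=np.array([c[1] for c in C])
f=lambda q:(wproj(r,s,rackp(q,P))-U).ravel()
o=least_squares(f,[570,34,-0.1],loss='soft_l1');print(o.x);print(np.round(f(o.x).reshape(-1,2),1).tolist())
q=o.x
nf=np.array([A(190,356),A(294,370)])
g=least_squares(lambda j:(wproj(r,s,rackp(q,[[-15,140-j[0],23],[15,140-j[0],23]]))-nf).ravel(),[5]);print('j nose',g.x,g.fun)
g=least_squares(lambda j:(wproj(r,s,rackp(q,[[0,-85-j[0],72]]))-[B(150,326)]).ravel(),[5]);print('j post',g.x,g.fun, rackp(q,[[0,-85-g.x[0],72]]))
for n,p in [('recess',(0,209,15)),('slot0',(0,165,21)),('slot4',(0,45,21))]: print(n,np.round(rackp(q,p),1))
E
python3 fit.py
```

```text
[ 5.75532547e+02  3.57552912e+01 -1.27668035e-01]
[[-0.0, -1.5], [0.6, -0.3], [0.3, -0.0], [-0.7, -0.6], [-0.5, 0.9], [0.9, -0.3], [0.4, 1.1], [-1.3, 0.5], [-0.2, 0.3], [0.1, -0.1]]
j nose [5.43122782] [-0.09062381 -0.03559495  0.42314758  0.08049097]
j post [5.04463693] [0.32371623 0.04346085] [[564.06792788 -53.55651743  72.        ]]
recess [602.1 243.1  15. ]
slot0 [596.5 199.4  21. ]
slot4 [581.3  80.4  21. ]
```

```bash
cat >> h.py <<'E'
RK=(575.53,35.76,-0.12767)
def st(*a):
    s=manip.read_state();d=np.array(s['tcp_pos'])[:2]-RK[:2];c,n=np.cos(RK[2]),np.sin(RK[2])
    print('t',s['t'],'rack',np.round([c*d[0]+n*d[1],-n*d[0]+c*d[1],s['tcp_pos'][2]],1),'yaw-rack',round(s['tcp_rot'][2]-RK[2],3),'F',np.round(s['wrist_force'],1),'w',round(s['grip_width'],1),'xyz',np.round(s['tcp_pos'],1),*a)
    return s
def todelta(x,y,z,s=None):
    s=s or manip.read_state(); T=T_tool(s); return np.round(T[:3,:3].T@(np.array([x,y,z])-s['tcp_pos'])/10,2)
E
python3 -m jog '{"delta_pos":[[0,0.45,0],[-3,0,1],[-4,0,3],[-4,0,4],[-0.47,0,5],[0,0,5],[0,0,4]],"turn":[0.129,0,0,0,0,0,0]}'; python3 -c "
from h import *
st()"
```

```text
t: 6.78
tcp_pos: [562.5, -54.6, 79.1]
tcp_rot: [-3.141, -0.0, 1.442]
wrist_force: [1.2, -0.1, 1.3]
grip_width: 85.2
t 6.775 rack [ -1.4 -91.2  79.1] yaw-rack 1.57 F [ 1.2 -0.1  1.3] w 85.2 xyz [562.5 -54.6  79.1]
```

```bash
python3 -m jog '{"delta_pos":[[0.1,0.14,0.9],[0,0,1.4],[0,0,1.4],[0,0,0]],"turn":[0,0,0,0]}' 3; python3 -c "
from h import *
st()"; python3 -m jog '{"delta_pos":[[0,0,0],[0,0,0],[0,0,0],[0,0,0],[0,0,0]],"turn":[0,0,0,0,0]}' 0 80;python3 -c "
from h import *
st(); r=manip.read_camera('wrist'); save('w2.png',r['frame'])"
```

```text
t: 7.28
tcp_pos: [564.5, -53.5, 43.8]
tcp_rot: [-3.141, -0.0, 1.443]
wrist_force: [-0.3, 0.5, -0.5]
grip_width: 30.2
t 7.275 rack [  0.4 -90.   43.8] yaw-rack 1.571 F [-0.3  0.5 -0.5] w 30.2 xyz [564.5 -53.5  43.8]
t: 7.9
tcp_pos: [564.1, -53.6, 45.2]
tcp_rot: [-3.14, 0.001, 1.443]
wrist_force: [-7.4, 0.7, 5.2]
grip_width: 12.5
t 7.9 rack [  0.  -90.1  45.2] yaw-rack 1.571 F [-7.4  0.7  5.2] w 12.5 xyz [564.1 -53.6  45.2]
```

View pics/w2.png

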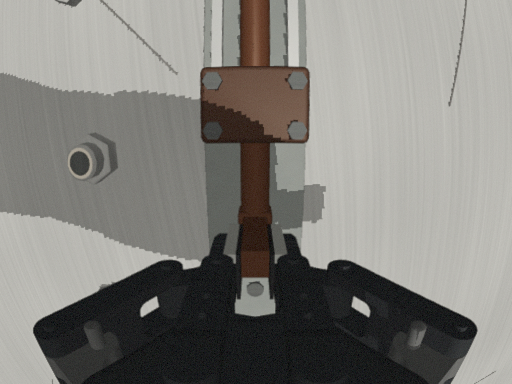

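```bash
python3 -m jog '{"delta_pos":[[-0.25,0,0],[-0.25,0,0],[-0.25,0,0],[-0.25,0,0],[0,0,0]],"turn":[0,0,0,0,0]}'; python3 -c "
from h import *
st()"
```

```text
t: 8.57
tcp_pos: [563.0, -62.5, 45.2]
tcp_rot: [-3.14, -0.002, 1.444]
wrist_force: [-6.7, 5.7, 5.1]
grip_width: 13.0
t 8.575 rack [  0.  -99.1  45.2] yaw-rack 1.571 F [-6.7  5.7  5.1] w 13.0 xyz [563.  -62.5  45.2]
```

```bash
python3 -m jog '{"delta_pos":[[-0.25,0,0],[-0.25,0,0],[0,0,0]],"turn":[0,0,0]}'; python3 -c "
from h import *
st()"
```

```text
t: 8.95
tcp_pos: [562.4, -66.2, 45.1]
tcp_rot: [-3.141, -0.004, 1.444]
wrist_force: [-5.4, 12.3, 6.5]
grip_width: 12.7
t 8.95 rack [   0.  -102.8   45.1] yaw-rack 1.572 F [-5.4 12.3  6.5] w 12.7 xyz [562.4 -66.2  45.1]
```

```bash
python3 -m jog '{"delta_pos":[[-0.3,0,0],[0,0,0]],"turn":[0,0]}'; python3 -c "
from h import *
st()"
```

```text
t: 9.2
tcp_pos: [562.3, -67.4, 45.1]
tcp_rot: [-3.141, -0.007, 1.446]
wrist_force: [-3.6, 20.9, 7.6]
grip_width: 12.7
t 9.2 rack [   0.  -104.    45.1] yaw-rack 1.573 F [-3.6 20.9  7.6] w 12.7 xyz [562.3 -67.4  45.1]
```

```bash
python3 -m jog '{"delta_pos":[[0.4,0,0],[0.4,0,0],[0.4,0,0],[0.4,0,0],[0.4,0,0],[0.4,0,0],[0.2,0,0],[0,0,0]],"turn":[0,0,0,0,0,0,0,0]}'; python3 -c "
from h import *
st()"
```

```text
t: 10.2
tcp_pos: [564.7, -49.0, 45.2]
tcp_rot: [-3.14, 0.007, 1.441]
wrist_force: [-12.1, -17.2, 3.4]
grip_width: 12.4
t 10.2 rack [  0.  -85.4  45.2] yaw-rack 1.568 F [-12.1 -17.2   3.4] w 12.4 xyz [564.7 -49.   45.2]
```

```bash
python3 -m jog '{"delta_pos":[[-0.4,0,0],[-0.4,0,0],[-0.4,0,0],[-0.4,0,0],[-0.4,0,0],[-0.3,0,0],[-0.3,0,0],[0,0,0]],"turn":[0,0,0,0,0,0,0,0]}'; python3 -c "
from h import *
st()"
```

```text
t: 11.2
tcp_pos: [562.1, -68.7, 45.1]
tcp_rot: [-3.141, -0.005, 1.445]
wrist_force: [-3.6, 15.1, 7.4]
grip_width: 12.4
t 11.2 rack [   0.  -105.3   45.1] yaw-rack 1.572 F [-3.6 15.1  7.4] w 12.4 xyz [562.1 -68.7  45.1]
```

Continue the pull to find the jam.

```bash
python3 -m jog '{"delta_pos":[[-0.4,0,0],[-0.3,0,0],[0,0,0]],"turn":[0,0,0]}'; python3 -c "
from h import *
st()"
```

```text
t: 11.58
tcp_pos: [561.7, -72.0, 45.1]
tcp_rot: [-3.141, -0.012, 1.447]
wrist_force: [-0.8, 31.9, 8.3]
grip_width: 12.3
t 11.575 rack [  -0.  -108.7   45.1] yaw-rack 1.575 F [-0.8 31.9  8.3] w 12.3 xyz [561.7 -72.   45.1]
```

```bash
python3 -m jog '{"delta_pos":[[0.6,0,0],[0.6,0,0],[0.6,0,0],[0.6,0,0],[0.5,0,0],[0.3,0,0],[0,0,0]],"turn":[0,0,0,0,0,0,0]}'; python3 -c "
from h import *
st()";  python3 -m jog '{"delta_pos":[[-0.5,0,0],[-0.5,0,0],[-0.5,0,0],[-0.5,0,0],[-0.5,0,0],[-0.4,0,0],[-0.4,0,0],[-0.2,0,0],[0,0,0]],"turn":[0,0,0,0,0,0,0,0,0]}'; python3 -c "
from h import *
st()"
```

```text
t: 12.45
tcp_pos: [564.7, -49.0, 45.2]
tcp_rot: [-3.14, 0.005, 1.441]
wrist_force: [-9.7, -11.2, 4.6]
grip_width: 12.7
t 12.45 rack [  0.  -85.4  45.2] yaw-rack 1.569 F [ -9.7 -11.2   4.6] w 12.7 xyz [564.7 -49.   45.2]
t: 13.58
tcp_pos: [560.9, -78.6, 45.1]
tcp_rot: [-3.141, -0.004, 1.445]
wrist_force: [-4.5, 10.9, 6.5]
grip_width: 12.4
t 13.575 rack [   0.  -115.3   45.1] yaw-rack 1.573 F [-4.5 10.9  6.5] w 12.4 xyz [560.9 -78.6  45.1]
```

```bash
python3 -m jog '{"delta_pos":[[-0.3,0,0],[-0.3,0,0],[-0.2,0,0],[0,0,0]],"turn":[0,0,0,0]}'; python3 -c "
from h import *
st()"
```

```text
t: 14.08
tcp_pos: [560.0, -85.6, 45.1]
tcp_rot: [-3.141, -0.006, 1.446]
wrist_force: [-6.4, 8.7, 4.5]
grip_width: 12.9
t 14.075 rack [   0.  -122.4   45.1] yaw-rack 1.573 F [-6.4  8.7  4.5] w 12.9 xyz [560.  -85.6  45.1]
```

```bash
python3 -m jog '{"delta_pos":[[-0.3,0,0],[-0.3,0,0],[-0.3,0,0],[0,0,0]],"turn":[0,0,0,0]}'; python3 -c "
from h import *
st()"
```

```text
t: 14.58
tcp_pos: [558.5, -97.3, 45.2]
tcp_rot: [-3.14, -0.002, 1.444]
wrist_force: [-6.5, 5.9, 6.1]
grip_width: 12.6
t 14.575 rack [   0.  -134.1   45.2] yaw-rack 1.571 F [-6.5  5.9  6.1] w 12.6 xyz [558.5 -97.3  45.2]
```

```bash
python3 -m jog '{"delta_pos":[[-0.4,0,0],[-0.4,0,0],[-0.4,0,0],[-0.4,0,0],[0,0,0]],"turn":[0,0,0,0,0]}'; python3 -c "
from h import *
st()"
```

```text
t: 15.2
tcp_pos: [556.4, -113.3, 45.1]
tcp_rot: [-3.14, -0.001, 1.443]
wrist_force: [-5.9, 6.2, 5.5]
grip_width: 12.4
t 15.2 rack [   0.  -150.3   45.1] yaw-rack 1.571 F [-5.9  6.2  5.5] w 12.4 xyz [ 556.4 -113.3   45.1]
```

```bash
python3 -c "
from h import *
r=manip.read_camera('wrist'); save('w3.png',r['frame'])"
```

```text
(no output)
```

View pics/w3.png

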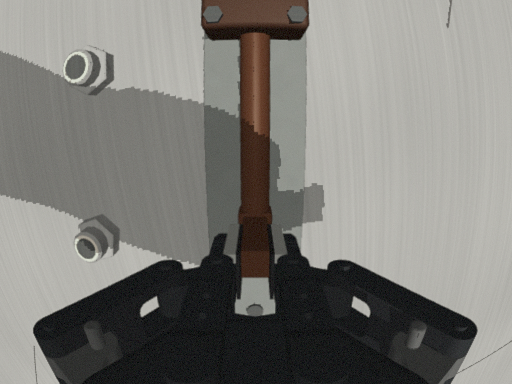

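```bash
python3 -m jog '{"delta_pos":[[-0.7,0,0],[-0.7,0,0],[-0.7,0,0],[-0.7,0,0],[-0.7,0,0],[-0.7,0,0],[-0.6,0,0],[-0.6,0,0],[-0.6,0,0],[-0.5,0,0],[-0.3,0,0],[0,0,0]],"turn":[0,0,0,0,0,0,0,0,0,0,0,0]}'; python3 -c "
from h import *
st()"
```

```text
t: 16.75
tcp_pos: [548.2, -178.0, 45.2]
tcp_rot: [-3.141, -0.006, 1.445]
wrist_force: [-4.1, 20.0, 9.0]
grip_width: 12.3
t 16.75 rack [ 1.000e-01 -2.155e+02  4.520e+01] yaw-rack 1.573 F [-4.1 20.   9. ] w 12.3 xyz [ 548.2 -178.    45.2]
```

```bash
python3 -m jog '{"delta_pos":[[0.3,0,0],[0,0,0],[0,0,0],[0,0,0],[0,0,-3],[0,0,-4],[0,0,-4],[0,-3,-4],[1,-4,-4],[3,-4,-3],[4,-1,0]],"turn":[0,0,0,0,0,0,0,0,0,0,0]}' 5; python3 - <<'E'
from h import *
import pickle
s=st(); r=manip.read_camera('wrist'); save('w4.png',r['frame']);r['s']=s; pickle.dump(r,open('w4.pkl','wb'))
for d in manip.recognise('wrist','nut0_c'): print(np.round(d['xyz'],0),d['confidence'])
E
```

```text
t: 18.12
tcp_pos: [439.5, -84.2, 267.3]
tcp_rot: [3.137, 0.002, 1.44]
wrist_force: [0.6, -0.5, -0.2]
grip_width: 50.0
t 18.125 rack [-119.7 -136.3  267.3] yaw-rack 1.568 F [ 0.6 -0.5 -0.2] w 50.0 xyz [439.5 -84.2 267.3]
```

View pics/w4.png

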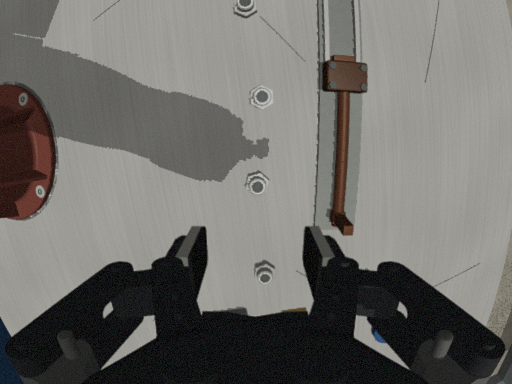

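```bash
cat >> h.py <<'E'
def hexfit(r,s,x0,y0,z0=0,rng=7,verbose=True):
    g=cv2.GaussianBlur(cv2.cvtColor(r['frame'],cv2.COLOR_RGB2GRAY).astype(np.float32),(0,0),0.8)
    G=np.hypot(cv2.Sobel(g,cv2.CV_32F,1,0),cv2.Sobel(g,cv2.CV_32F,0,1)); G=np.minimum(G,150)
    t=np.linspace(0,1,12,endpoint=False)
    a0=np.pi/6+np.arange(6)*np.pi/3 # corners; flat normals at 90deg
    c=17.32*np.stack([np.cos(a0),np.sin(a0)],-1)
    e=np.concatenate([c[i]+(c[(i+1)%6]-c[i])*t[:,None] for i in range(6)])
    H=np.concatenate([np.c_[e,np.full(len(e),z0+14.)],np.c_[e,np.full(len(e),z0+0.)]])
    w=np.r_[np.ones(len(e)),0.4*np.ones(len(e))]
    b=np.linspace(0,2*np.pi,36,endpoint=False)
    C=np.c_[12*np.cos(b),12*np.sin(b),np.full(36,z0+26.)]
    def sc(x,y,yaw):
        cc,ss=np.cos(yaw),np.sin(yaw)
        Q=np.c_[x+cc*H[:,0]-ss*H[:,1],y+ss*H[:,0]+cc*H[:,1],H[:,2]]
        u=wproj(r,s,np.r_[Q,C+[x,y,0]]).astype(np.float32)
        v=cv2.remap(G,u[:,0].reshape(-1,1),u[:,1].reshape(-1,1),cv2.INTER_LINEAR).ravel()
        return (v[:len(w)]*w).sum()/w.sum()+0.5*v[len(w):].mean()
    best=(-1,x0,y0,0)
    for step,R,ys in [(2,rng,np.deg2rad(np.arange(0,60,5))),(0.7,2.1,np.deg2rad(np.arange(-5,5.1,1.7))),(0.3,0.9,np.deg2rad(np.arange(-2,2.1,0.6)))]:
        _,bx,by,ba=best
        for dx in np.arange(-R,R+.01,step):
            for dy in np.arange(-R,R+.01,step):
                for a in ys:
                    v=sc(bx+dx,by+dy,ba+a)
                    if v>best[0]: best=(v,bx+dx,by+dy,ba+a)
    v,x,y,a=best; a=(a+np.pi/6)%(np.pi/3)-np.pi/6
    if verbose: print('nut score %.1f x %.1f y %.1f yaw %.1fdeg  rel rack %.1fdeg'%(v,x,y,np.rad2deg(a),np.rad2deg((a-RK[2]+np.pi/6)%(np.pi/3)-np.pi/6)))
    im=r['frame'].copy()
    cc,ss=np.cos(a),np.sin(a);Q=np.c_[x+cc*H[:,0]-ss*H[:,1],y+ss*H[:,0]+cc*H[:,1],H[:,2]]
    k=6; uu=wproj(r,s,np.r_[Q,C+[x,y,0]]); c0=wproj(r,s,[x,y,z0+13.]); o=np.maximum(np.round(c0-30).astype(int),0)
    z=cv2.resize(im[o[1]:o[1]+60,o[0]:o[0]+60],None,fx=k,fy=k,interpolation=cv2.INTER_CUBIC); z0_=z.copy()
    for p in uu: cv2.circle(z,tuple(int(q) for q in np.round((p-o+.5)*k-.5)),1,(0,255,0),-1)
    return best[:3]+(a,),np.hstack([z0_,z])
E
python3 - <<'E'
from h import *
import pickle
r=pickle.load(open('w4.pkl','rb'))
b,z=hexfit(r,r['s'],437,-120); save('n1.png',z)
b,z2=hexfit(r,r['s'],458,-2); save('n2.png',z2)
E
```

```text
nut score 131.1 x 438.3 y -112.6 yaw -20.2deg  rel rack -12.9deg
nut score 82.1 x 457.0 y -6.6 yaw -28.9deg  rel rack -21.6deg
```

View pics/n1.png

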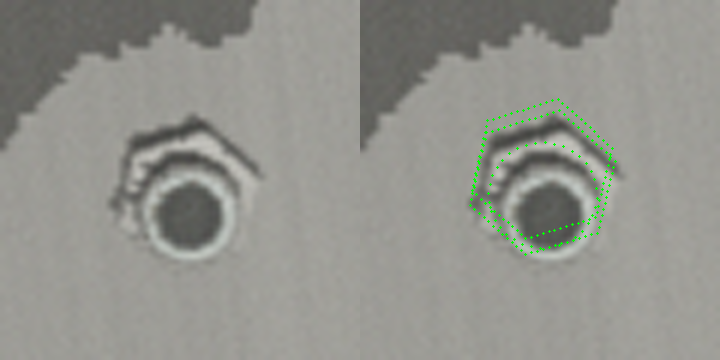

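View pics/n2.png

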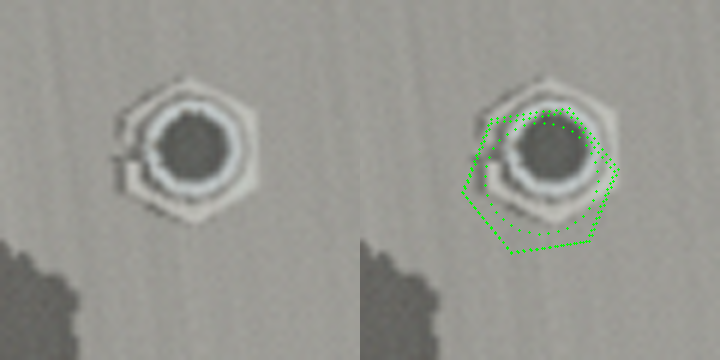

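```bash
cat >> h.py <<'E'
def collar(r,s,x0,y0,R=30,zlo=19,zhi=32):
    W=wcloud(r,s); m=(np.hypot(W[...,0]-x0,W[...,1]-y0)<R)&(W[...,2]>zlo)&(W[...,2]<zhi)
    P=W[m]; 
    if len(P)<5: return None
    c,rad=cv2.minEnclosingCircle(P[:,:2].astype(np.float32)); return c,rad,len(P),P[:,2].mean()
E
python3 - <<'E'
from h import *
import pickle
r=pickle.load(open('w4.pkl','rb'))
Z=[]
for p in [(437,-120),(458,-2),(433,-260)]:
    c=collar(r,r['s'],*p); print(c)
    b,z=hexfit(r,r['s'],*c[0],rng=4);Z.append(z)
save('n3.png',np.vstack(Z[:2]))
E
```

```text
((439.0841064453125, -117.01747131347656), 11.653534889221191, 245, np.float64(26.133137007528457))
nut score 128.9 x 437.5 y -112.0 yaw 17.7deg  rel rack 25.0deg
((460.2728576660156, -0.46831995248794556), 12.211840629577637, 271, np.float64(26.356002907786255))
nut score 84.2 x 461.0 y -0.1 yaw -3.4deg  rel rack 3.9deg
((432.9116516113281, -258.2247314453125), 12.201753616333008, 192, np.float64(25.665668284217798))
nut score 143.8 x 430.2 y -256.2 yaw -9.9deg  rel rack -2.6deg
```

View pics/n3.png

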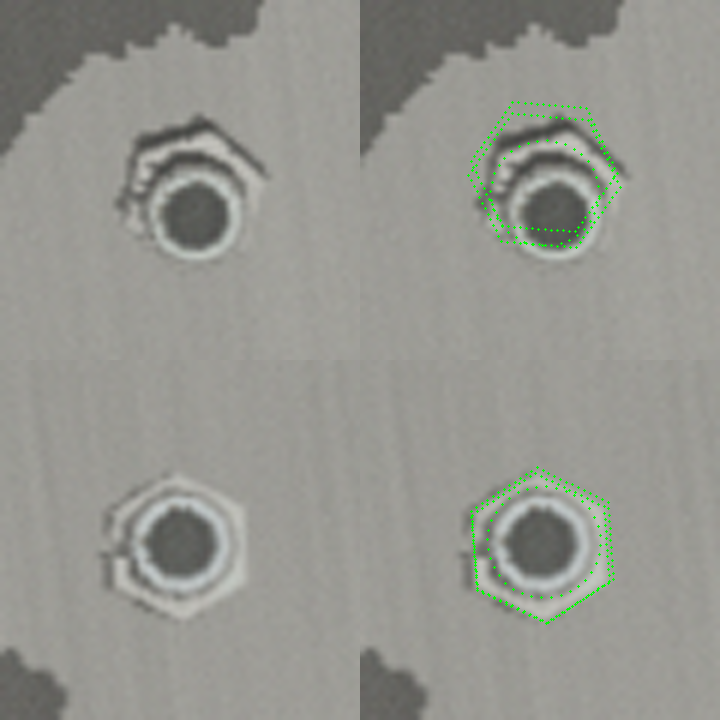

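```bash
python3 - <<'E'
from h import *
print(todelta(460.6,-0.3,15.5))
E
```

```text
[ 8.35  1.   25.03]
```

```bash
python3 -m jog '{"delta_pos":[[3,0.5,2],[3,0.5,3],[2.35,0,4],[0,0,4],[0,0,4],[0,0,3],[0,0,2],[0,0,0]],"turn":[0,0,0,-0.068,0,0,0,0]}' 4.2; python3 - <<'E'
from h import *
import pickle
s=st(); r=manip.read_camera('wrist'); save('w5.png',r['frame']);print(todelta(460.6,-0.3,15.5), collar(r,s,460,0))
E
```

```text
t: 19.23
tcp_pos: [459.3, -2.5, 42.7]
tcp_rot: [-3.138, -0.0, 1.51]
wrist_force: [-0.2, 0.2, 0.1]
grip_width: 42.2
t 19.225 rack [-110.4  -52.7   42.7] yaw-rack 1.638 F [-0.2  0.2  0.1] w 42.2 xyz [459.3  -2.5  42.7]
[0.24 0.03 2.85] ((460.2530212402344, -0.2319275140762329), 12.27767562866211, 1287, np.float64(26.057731691556413))
```

View pics/w5.png

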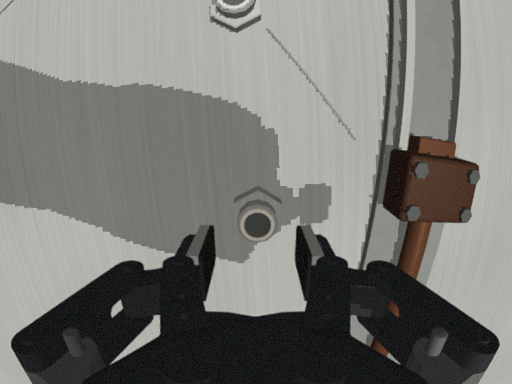

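```bash
sed -i 's/a0=np.pi\/6+np.arange(6)/a0=np.arange(6)/' h.py; python3 -m jog '{"delta_pos":[[0.24,0,0],[0,0,0],[0,0,0],[0,0,1.4],[0,0,1.3],[0,0,0],[0,0,0]],"turn":[0.174,0.174,0.174,0,0,0,0]}'; python3 - <<'E'
from h import *
s=st(); print(todelta(460.4,-0.3,15.5))
E
```

```text
t: 20.15
tcp_pos: [460.6, -0.0, 17.2]
tcp_rot: [-3.141, 0.0, 0.99]
wrist_force: [0.6, 0.3, 0.2]
grip_width: 41.9
t 20.15 rack [-109.5  -50.1   17.2] yaw-rack 1.118 F [0.6 0.3 0.2] w 41.9 xyz [460.6  -0.   17.2]
[-0.03  0.    0.17]
```

```bash
python3 -m jog '{"delta_pos":[[0,0,0.1],[0,0,0],[0,0,0],[0,0,0],[0,0,0]],"turn":[0,0,0,0,0]}' 0 60;python3 -c "
from h import *
st()"; python3 -m jog '{"delta_pos":[[0,0,-1],[0,0,-2],[0,0,-3],[0,0,0]],"turn":[-0.152,-0.152,-0.151,0]}'; python3 - <<'E'
from h import *
s=st(); r=manip.read_camera('wrist'); save('w6.png',r['frame'])
p=rackp(RK,(0,158,75)); print(todelta(*p))
E
```

```text
t: 20.78
tcp_pos: [461.1, -0.2, 17.0]
tcp_rot: [3.14, -0.0, 0.989]
wrist_force: [-1.9, 0.4, 6.1]
grip_width: 20.7
t 20.775 rack [-108.9  -50.2   17. ] yaw-rack 1.117 F [-1.9  0.4  6.1] w 20.7 xyz [ 4.611e+02 -2.000e-01  1.700e+01]
t: 21.28
tcp_pos: [462.2, -0.5, 78.4]
tcp_rot: [3.138, 0.001, 1.445]
wrist_force: [-0.4, 0.1, -0.7]
grip_width: 21.0
t 21.275 rack [-107.8  -50.4   78.4] yaw-rack 1.573 F [-0.4  0.1 -0.7] w 21.0 xyz [462.2  -0.5  78.4]
[20.83 10.85  0.21]
```

View pics/w6.png

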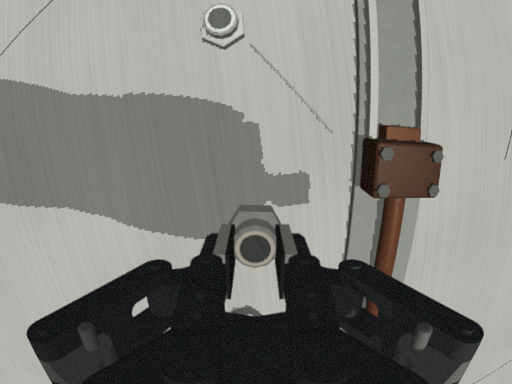

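```bash
python3 -m jog '{"delta_pos":[[4.2,2.2,0],[4.2,2.2,0],[4.2,2.2,0],[4.2,2.2,0],[4.03,2.05,0],[0,0,1.5],[0,0,1.5],[0,0,0]],"turn":[0,0,0,0,0,0,0,0]}'; python3 - <<'E'
from h import *
s=st(); r=manip.read_camera('wrist'); save('w7.png',r['frame'])
p=rackp(RK,(0,158,26)); print(todelta(*p))
E
```

```text
t: 22.32
tcp_pos: [592.6, 191.8, 43.7]
tcp_rot: [-3.138, 0.001, 1.442]
wrist_force: [0.1, -0.3, -0.4]
grip_width: 20.6
t 22.325 rack [ -3.  157.   43.7] yaw-rack 1.57 F [ 0.1 -0.3 -0.4] w 20.6 xyz [592.6 191.8  43.7]
[0.08 0.22 1.91]
```

View pics/w7.png

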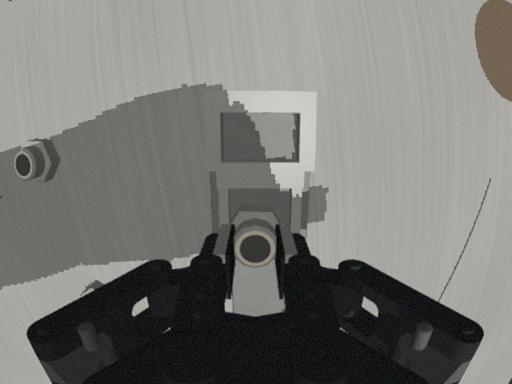

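```bash
python3 -m jog '{"delta_pos":[[0.05,0.2,0],[0,0,0]],"turn":[0,0]}'; python3 - <<'E'
from h import *
s=st()
E
```

```text
t: 22.62
tcp_pos: [597.3, 192.8, 47.1]
tcp_rot: [3.14, -0.0, 1.443]
wrist_force: [0.9, -0.0, -0.2]
grip_width: 20.7
t 22.625 rack [  1.6 158.5  47.1] yaw-rack 1.571 F [ 0.9 -0.  -0.2] w 20.7 xyz [597.3 192.8  47.1]
```

```bash
python3 -m jog '{"delta_pos":[[0,-0.16,0],[0,0,0],[0,0,0.7],[0,0,0.7],[0,0,0.4],[0,0,0],[0,0,0]],"turn":[0,0,0,0,0,0,0]}'; python3 - <<'E'
from h import *
s=st()
E
```

```text
t: 23.5
tcp_pos: [595.2, 193.3, 28.4]
tcp_rot: [3.141, 0.0, 1.444]
wrist_force: [1.1, 0.3, -0.9]
grip_width: 20.7
t 23.5 rack [ -0.5 158.8  28.4] yaw-rack 1.571 F [ 1.1  0.3 -0.9] w 20.7 xyz [595.2 193.3  28.4]
```

```bash
python3 -m jog '{"delta_pos":[[0,0.05,0.2],[0,0,0.15],[0,0,0],[0,0,0]],"turn":[0,0,0,0]}'; python3 - <<'E'
from h import *
s=st()
E
```

```text
t: 24.0
tcp_pos: [595.8, 193.2, 25.0]
tcp_rot: [3.141, 0.0, 1.444]
wrist_force: [-0.5, 0.2, 2.3]
grip_width: 20.7
t 24.0 rack [  0.  158.7  25. ] yaw-rack 1.571 F [-0.5  0.2  2.3] w 20.7 xyz [595.8 193.2  25. ]
```

Floor contact. Nudge toward the end stop.

```bash
python3 -m jog '{"delta_pos":[[0.2,0,0],[0.2,0,0],[0.2,0,0],[0.2,0,0],[0,0,0]],"turn":[0,0,0,0,0]}'; python3 - <<'E'
from h import *
s=st()
E
```

```text
t: 24.62
tcp_pos: [596.8, 199.6, 25.2]
tcp_rot: [3.141, 0.003, 1.443]
wrist_force: [-2.3, -11.0, 7.3]
grip_width: 20.5
t 24.625 rack [  0.2 165.2  25.2] yaw-rack 1.571 F [ -2.3 -11.    7.3] w 20.5 xyz [596.8 199.6  25.2]
```

```bash
python3 -m jog '{"delta_pos":[[-0.15,0,0],[0,0,0],[0,0,0],[0,0,-1.5],[0,0,-3],[0,0,-4],[0,0,-2],[0,0,0]],"turn":[0,0,0,0,0,0,0,0]}' 4.2; python3 - <<'E'
from h import *
s=st(); r=manip.read_camera('wrist'); save('w8.png',r['frame']); print(todelta(446,64,180))
E
```

```text
t: 25.62
tcp_pos: [597.6, 199.9, 131.6]
tcp_rot: [3.138, -0.001, 1.444]
wrist_force: [0.1, -0.8, 0.3]
grip_width: 41.9
t 25.625 rack [  1.  165.6 131.6] yaw-rack 1.572 F [ 0.1 -0.8  0.3] w 41.9 xyz [597.6 199.9 131.6]
[-15.37 -13.22  -5.04]
```

View pics/w8.png

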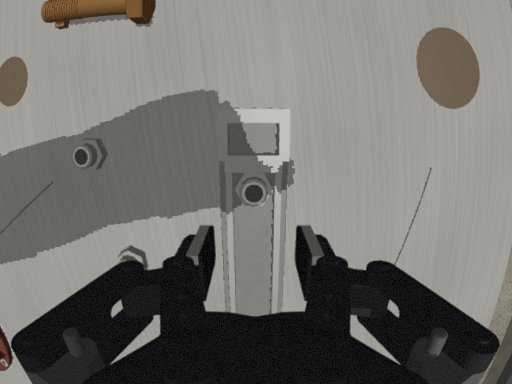

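```bash
python3 -m jog '{"delta_pos":[[-3.8,-3.3,-1.3],[-3.8,-3.3,-1.3],[-3.8,-3.3,-1.3],[-3.9,-3.3,-1.2],[0,0,0],[0,0,0]],"turn":[0,0,0,0,0,0]}'; cat > look.py <<'E'
from h import *
import sys,pickle
n,x,y=sys.argv[1],float(sys.argv[2]),float(sys.argv[3])
z0=float(sys.argv[4]) if len(sys.argv)>4 else 0
s=st(); r=manip.read_camera('wrist'); r['s']=s; pickle.dump(r,open(n+'.pkl','wb')); save(n+'.png',r['frame'])
c=collar(r,s,x,y,40,zlo=z0+19,zhi=z0+32); print(c)
b,z=hexfit(r,s,*c[0],z0=z0,rng=4); save(n+'z.png',z)
a=(b[3]-RK[2]+np.pi/6)%(np.pi/3)-np.pi/6   # nut yaw rel rack
off=s['tcp_rot'][2]-RK[2]-np.pi/2
print('nut rel rack rad %.3f; tool off %.3f; turn before grasp %.3f; turn at place %.3f'%(a,off,off-a,a))
# delta in tool axes now (translate first then turn)
print('delta to grasp (circle)',todelta(c[0][0],c[0][1],z0+16.5,s),'(hex)',todelta(b[1],b[2],z0+16.5,s))
E
python3 look.py n_1 454 128
```

```text
t: 26.42
tcp_pos: [446.0, 64.8, 179.5]
tcp_rot: [-3.14, -0.0, 1.443]
wrist_force: [-0.7, 0.2, -0.7]
grip_width: 41.8
t 26.425 rack [-132.1   12.3  179.5] yaw-rack 1.571 F [-0.7  0.2 -0.7] w 41.8 xyz [446.   64.8 179.5]
((455.42352294921875, 131.33389282226562), 12.184368133544922, 437, np.float64(26.364319403552024))
nut score 104.3 x 455.4 y 131.3 yaw -29.0deg  rel rack -21.7deg
nut rel rack rad -0.378; tool off 0.000; turn before grasp 0.379; turn at place -0.378
delta to grasp (circle) [ 6.72  0.1  16.31] (hex) [ 6.72  0.1  16.31]
```

View pics/n_1z.png

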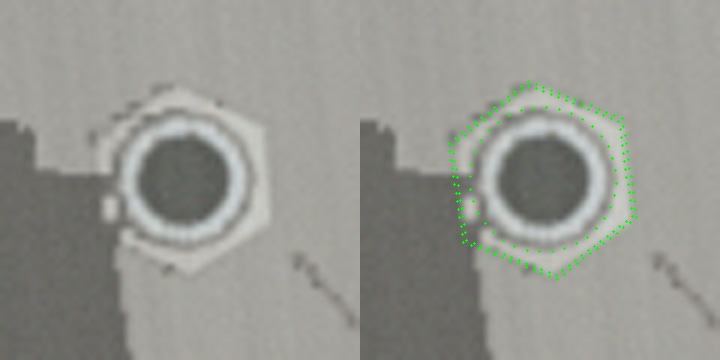

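```bash
python3 - <<'E'
t=open('h.py').read()
t=t.replace("G=np.minimum(G,150)","gx=cv2.Sobel(g,cv2.CV_32F,1,0);gy=cv2.Sobel(g,cv2.CV_32F,0,1);S=np.minimum(1,60/(G+1e-6));gx*=S;gy*=S;G=np.minimum(G,60)")
t=t.replace("w=np.r_[np.ones(len(e)),0.4*np.ones(len(e))]","w=np.r_[np.ones(len(e)),0.0*np.ones(len(e))]")
t=t.replace("        return (v[:len(w)]","""        n=len(e); ue=u[:n].reshape(6,12,2); tg=(np.roll(ue[:,0],-1,0)-ue[:,0]); nn=np.stack([-tg[:,1],tg[:,0]],-1); nn/=np.linalg.norm(nn,axis=1,keepdims=True); nn=np.repeat(nn,12,0)
        rm=lambda I:cv2.remap(I,u[:n,0].reshape(-1,1),u[:n,1].reshape(-1,1),cv2.INTER_LINEAR).ravel()
        v[:n]=np.abs(rm(gx)*nn[:,0]+rm(gy)*nn[:,1])
        return (v[:len(w)]""")
open('h.py','w').write(t)
E
python3 - <<'E'
from h import *
import pickle
for n,p,z0 in [('n_1',(455.4,131.3),0),('w4',(460.3,-.4),0)]:
    r=pickle.load(open(n+'.pkl','rb')); b,z=hexfit(r,r['s'],*p,z0=z0,rng=2); save(n+'y.png',z); print(b)
E
```

```text
nut score 68.3 x 455.7 y 131.3 yaw 27.7deg  rel rack -25.0deg
(np.float64(68.31004280514188), np.float64(455.7), np.float64(131.3), np.float64(0.4834562028024293))
nut score 66.8 x 461.0 y -0.4 yaw 26.6deg  rel rack -26.1deg
(np.float64(66.81702792644501), np.float64(461.0), np.float64(-0.4000000000000007), np.float64(0.46425758103049164))
```

View pics/n_1y.png

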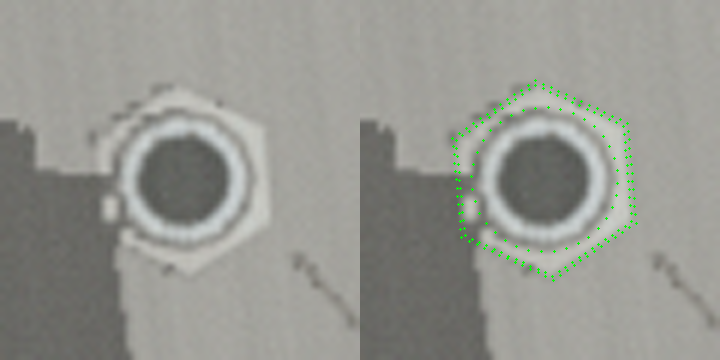

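```bash
python3 -m jog '{"delta_pos":[[3.4,0.1,3],[3.32,0,4],[0,0,4],[0,0,3],[0,0,1.6],[0,0,0.7],[0,0,0],[0,0,0]],"turn":[0,0,0.15,0.15,0.145,0,0,0]}'; python3 -c "
from h import *
st(); print(todelta(455.6,131.3,16.5))"
```

```text
t: 27.48
tcp_pos: [456.2, 131.3, 18.4]
tcp_rot: [3.141, -0.0, 1.001]
wrist_force: [-0.0, 0.6, 0.7]
grip_width: 41.8
t 27.475 rack [-130.5   79.6   18.4] yaw-rack 1.129 F [-0.   0.6  0.7] w 41.8 xyz [456.2 131.3  18.4]
[-0.03 -0.05  0.19]
```

```bash
python3 -m jog '{"delta_pos":[[0,0,0.15],[0,0,0],[0,0,0],[0,0,0],[0,0,0],[0,0,-1],[0,0,-2],[0,0,-3],[0,0,0],[0,0,0]],"turn":[0,0,0,0,0,0,-0.148,-0.148,-0.148,0]}' 0 60; python3 - <<'E'
from h import *
s=st(); p=rackp(RK,(0,127,78)); print(todelta(*p))
E
```

```text
t: 28.72
tcp_pos: [455.8, 131.1, 76.9]
tcp_rot: [3.141, 0.0, 1.442]
wrist_force: [-0.4, 0.0, -0.6]
grip_width: 21.1
t 28.725 rack [-130.9   79.4   76.9] yaw-rack 1.57 F [-0.4  0.  -0.6] w 21.1 xyz [455.8 131.1  76.9]
[ 4.78 13.08 -0.1 ]
```

```bash
python3 -m jog '{"delta_pos":[[1.6,4.36,0],[1.6,4.36,0],[1.58,4.36,0],[0,0,1.5],[0,0,1.5],[0,0,0],[0,0,0],[0,0,0]],"turn":[0,0,0,0,0,0,0,0]}'; python3 - <<'E'
from h import *
s=st(); r=manip.read_camera('wrist'); save('w9.png',r['frame'])
E
```

```text
t: 29.72
tcp_pos: [591.7, 161.8, 47.3]
tcp_rot: [3.14, -0.0, 1.443]
wrist_force: [1.7, 0.6, -0.9]
grip_width: 20.8
t 29.725 rack [ -0.  127.1  47.3] yaw-rack 1.57 F [ 1.7  0.6 -0.9] w 20.8 xyz [591.7 161.8  47.3]
```

View pics/w9.png

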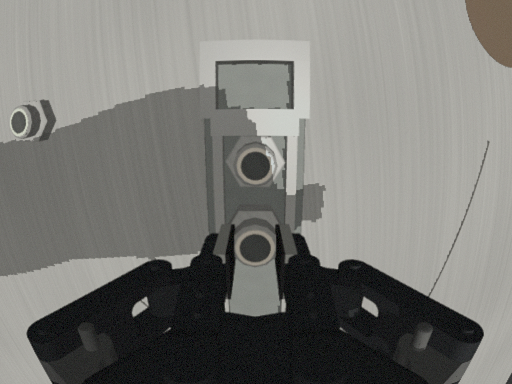

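Well aligned, both nuts with flats toward rack ±y. Lower, then nudge.

```bash
python3 -m jog '{"delta_pos":[[0,0,0.8],[0,0,0.7],[0,0,0.5],[0,0,0.25],[0,0,0],[0,0,0]],"turn":[0,0,0,0,0,0]}'; python3 -c "
from h import *
st()"; python3 -m jog '{"delta_pos":[[0.2,0,0],[0.3,0,0],[0.2,0,0],[0.2,0,0],[0,0,0]],"turn":[0,0,0,0,0]}'; python3 -c "
from h import *
st()"
```

```text
t: 30.52
tcp_pos: [591.1, 161.9, 25.2]
tcp_rot: [-3.141, 0.0, 1.443]
wrist_force: [-9.3, -0.4, 15.1]
grip_width: 20.8
t 30.525 rack [ -0.6 127.1  25.2] yaw-rack 1.571 F [-9.3 -0.4 15.1] w 20.8 xyz [591.1 161.9  25.2]
t: 31.15
tcp_pos: [594.0, 169.3, 25.4]
tcp_rot: [3.138, 0.003, 1.442]
wrist_force: [-2.0, -6.8, 10.3]
grip_width: 21.0
t 31.15 rack [  1.4 134.8  25.4] yaw-rack 1.569 F [-2.  -6.8 10.3] w 21.0 xyz [594.  169.3  25.4]
```

```bash
python3 -m jog '{"delta_pos":[[-0.1,0,-0.05],[0,0,0],[0,0,0],[0,0,0],[0,0,-1.5],[0,0,-3],[0,0,-4],[0,0,-2],[0,0,0],[0,0,0]],"turn":[0,0,0,0,0,0,0,0,0,0]}' 4.2; python3 - <<'E'
from h import *
s=st(); r=manip.read_camera('wrist'); save('w10.png',r['frame']); print(todelta(429,184.5,180))
E
```

```text
t: 32.4
tcp_pos: [591.8, 169.8, 127.7]
tcp_rot: [-3.14, 0.0, 1.443]
wrist_force: [-0.4, 0.2, -0.7]
grip_width: 41.8
t 32.4 rack [ -1.  135.  127.7] yaw-rack 1.57 F [-0.4  0.2 -0.7] w 41.8 xyz [591.8 169.8 127.7]
[ -0.61 -16.32  -5.22]
```

View pics/w10.png

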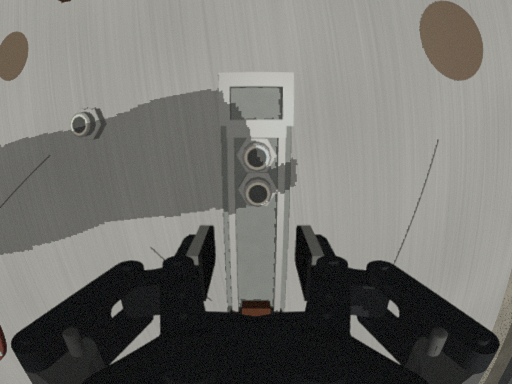

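```bash
python3 -m jog '{"delta_pos":[[-0.2,-4.1,-1.3],[-0.2,-4.1,-1.3],[-0.2,-4.1,-1.3],[0,-4,-1.3],[0,0,0],[0,0,0]],"turn":[0,0,0,0,0,0]}'; 
python3 look.py n_2 437 249
```

```text
t: 33.2
tcp_pos: [430.1, 184.6, 180.3]
tcp_rot: [-3.141, 0.0, 1.443]
wrist_force: [0.4, 0.4, -0.2]
grip_width: 41.7
t 33.2 rack [-163.2  129.1  180.3] yaw-rack 1.57 F [ 0.4  0.4 -0.2] w 41.7 xyz [430.1 184.6 180.3]
((437.8243408203125, 252.59840393066406), 12.00554370880127, 428, np.float64(26.36363375627364))
nut score 73.5 x 438.2 y 252.6 yaw -13.4deg  rel rack -6.1deg
nut rel rack rad -0.106; tool off -0.000; turn before grasp 0.106; turn at place -0.106
delta to grasp (circle) [ 6.85 -0.09 16.38] (hex) [ 6.86 -0.05 16.38]
```

View pics/n_2z.png

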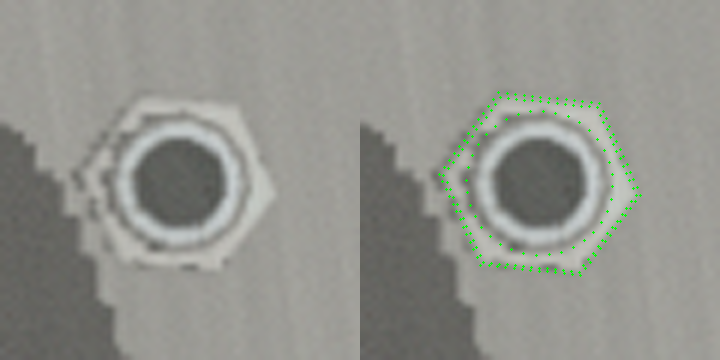

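Good fit (−6°).

```bash
python3 -m jog '{"delta_pos":[[3.45,-0.07,3],[3.4,0,4],[0,0,4],[0,0,3],[0,0,1.6],[0,0,0.7],[0,0,0],[0,0,0]],"turn":[0,0,0.1,0,0,0,0,0]}'; python3 -c "
from h import *
st(); print(todelta(437.9,252.6,16.5))"; python3 -m jog '{"delta_pos":[[0,0,0.1],[0,0,0],[0,0,0],[0,0,0],[0,0,0],[0,0,-1],[0,0,-2],[0,0,-3],[0,0,0],[0,0,0]],"turn":[0,0,0,0,0,0,-0.1,0,0,0]}' 0 60; python3 - <<'E'
from h import *
s=st(); p=rackp(RK,(0,97,78)); print(todelta(*p))
E
```

```text
t: 34.25
tcp_pos: [439.0, 252.8, 19.4]
tcp_rot: [3.14, -0.001, 1.343]
wrist_force: [-0.3, -0.1, 0.3]
grip_width: 42.0
t 34.25 rack [-163.   197.9   19.4] yaw-rack 1.47 F [-0.3 -0.1  0.3] w 42.0 xyz [439.  252.8  19.4]
[-0.05 -0.11  0.29]
t: 35.5
tcp_pos: [437.9, 252.6, 76.9]
tcp_rot: [-3.141, 0.0, 1.443]
wrist_force: [-0.4, -0.3, -1.9]
grip_width: 20.5
t 35.5 rack [-164.1  197.6   76.9] yaw-rack 1.57 F [-0.4 -0.3 -1.9] w 20.5 xyz [437.9 252.6  76.9]
[-10.05  16.42  -0.11]
```

```bash
python3 -m jog '{"delta_pos":[[-2.5,4.1,0],[-2.5,4.1,0],[-2.5,4.1,0],[-2.55,4.12,0],[0,0,0],[0,0,1.5],[0,0,1.5],[0,0,0],[0,0,0],[0,0,0]],"turn":[0,0,0,0,0,0,0,0,0,0]}'; python3 - <<'E'
from h import *
s=st(); r=manip.read_camera('wrist'); save('w11.png',r['frame'])
E
```

```text
t: 36.75
tcp_pos: [588.5, 132.3, 48.0]
tcp_rot: [3.141, -0.0, 1.443]
wrist_force: [0.4, 0.1, -0.5]
grip_width: 20.4
t 36.75 rack [ 0.5 97.4 48. ] yaw-rack 1.571 F [ 0.4  0.1 -0.5] w 20.4 xyz [588.5 132.3  48. ]
```

View pics/w11.png

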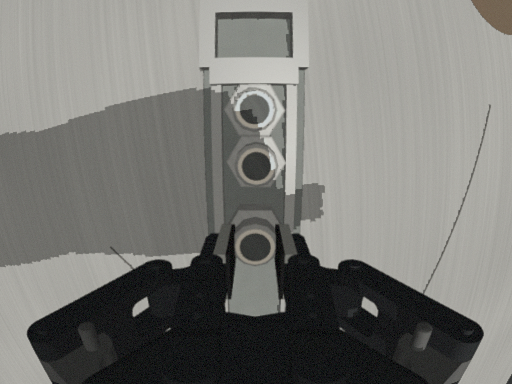

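```bash
python3 -m jog '{"delta_pos":[[0,-0.05,0.8],[0,0,0.7],[0,0,0.5],[0,0,0.25],[0,0,0],[0,0,0]],"turn":[0,0,0,0,0,0]}'; python3 -c "
from h import *
st()"; python3 -m jog '{"delta_pos":[[0.2,0,0],[0.3,0,0],[0.2,0,0],[0.2,0,0],[0,0,0]],"turn":[0,0,0,0,0]}'; python3 -c "
from h import *
st()"
```

```text
t: 37.55
tcp_pos: [587.3, 132.1, 26.4]
tcp_rot: [-3.141, 0.001, 1.443]
wrist_force: [-10.3, -0.0, 17.3]
grip_width: 20.6
t 37.55 rack [-0.5 97.  26.4] yaw-rack 1.571 F [-10.3  -0.   17.3] w 20.6 xyz [587.3 132.1  26.4]
t: 38.17
tcp_pos: [590.4, 139.5, 26.6]
tcp_rot: [3.138, 0.003, 1.442]
wrist_force: [-1.2, -7.6, 10.7]
grip_width: 20.5
t 38.175 rack [  1.5 104.8  26.6] yaw-rack 1.569 F [-1.2 -7.6 10.7] w 20.5 xyz [590.4 139.5  26.6]
```

```bash
python3 -m jog '{"delta_pos":[[-0.1,0,-0.05],[0,0,0],[0,0,0],[0,0,0],[0,0,-1.5],[0,0,-3],[0,0,-4],[0,0,-2],[0,0,0],[0,0,0]],"turn":[0,0,0,0,0,0,0,0,0,0]}' 4.2; python3 - <<'E'
from h import *
s=st(); r=manip.read_camera('wrist'); save('w12.png',r['frame']); print(todelta(431,-181.5,180))
E
```

```text
t: 39.42
tcp_pos: [588.0, 140.0, 128.7]
tcp_rot: [-3.14, 0.0, 1.443]
wrist_force: [0.2, -0.7, -0.4]
grip_width: 42.0
t 39.425 rack [ -0.9 105.  128.7] yaw-rack 1.57 F [ 0.2 -0.7 -0.4] w 42.0 xyz [588.  140.  128.7]
[-33.89 -11.45  -5.11]
```

View pics/w12.png

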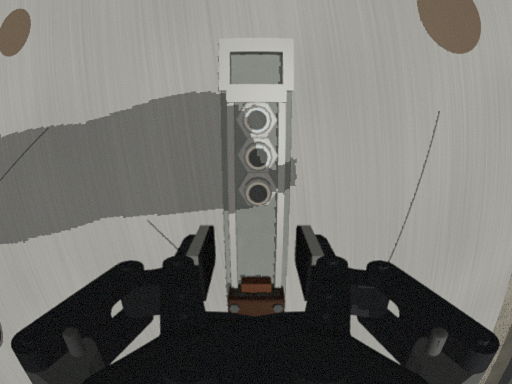

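```bash
python3 -m jog '{"delta_pos":[[-4.8,-1.6,-1],[-4.8,-1.6,-1],[-4.8,-1.6,-1],[-4.8,-1.6,-1],[-4.9,-1.7,-1],[-4.9,-1.7,0],[-4.9,-1.6,0],[0,0,0],[0,0,0]],"turn":[0,0,0,0,0,0,0,0,0]}'; 
python3 look.py n_3 439 -117
```

```text
t: 40.6
tcp_pos: [432.0, -181.2, 179.3]
tcp_rot: [-3.14, -0.001, 1.442]
wrist_force: [0.9, 0.9, 0.4]
grip_width: 41.8
t 40.6 rack [-114.8 -233.5  179.3] yaw-rack 1.57 F [0.9 0.9 0.4] w 41.8 xyz [ 432.  -181.2  179.3]
((439.255615234375, -117.41129302978516), 12.018840789794922, 440, np.float64(26.412402054461957))
nut score 70.8 x 439.6 y -117.7 yaw 11.0deg  rel rack 18.3deg
nut rel rack rad 0.320; tool off -0.001; turn before grasp -0.321; turn at place 0.320
delta to grasp (circle) [ 6.4  -0.08 16.29] (hex) [ 6.38 -0.04 16.29]
```

View pics/n_3z.png

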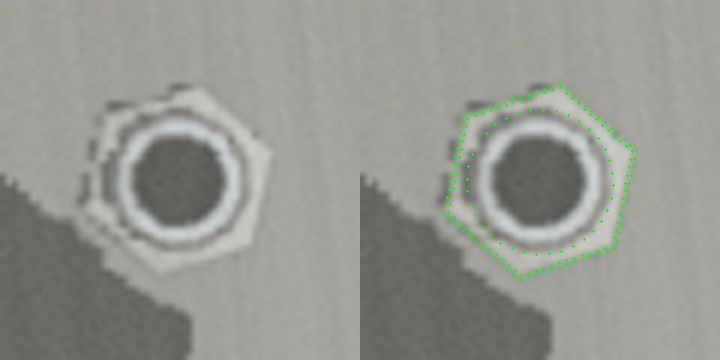

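```bash
python3 -m jog '{"delta_pos":[[3.2,-0.06,3],[3.2,0,4],[0,0,4],[0,0,3],[0,0,1.6],[0,0,0.7],[0,0,0],[0,0,0]],"turn":[0,0,-0.16,-0.16,0,0,0,0]}'; python3 -c "
from h import *
st(); print(todelta(439.5,-117.5,16.5))"; python3 -m jog '{"delta_pos":[[0,0,0.15],[0,0,0],[0,0,0],[0,0,0],[0,0,0],[0,0,-1],[0,0,-2],[0,0,-3],[0,0,0],[0,0,0]],"turn":[0,0,0,0,0,0,0.16,0.16,0,0]}' 0 60; python3 - <<'E'
from h import *
s=st(); p=rackp(RK,(0,67,108)); print(todelta(*p))
E
```

```text
t: 41.65
tcp_pos: [440.6, -118.5, 18.4]
tcp_rot: [3.14, 0.001, 1.762]
wrist_force: [0.2, -0.6, -0.7]
grip_width: 41.9
t 41.65 rack [-114.1 -170.2   18.4] yaw-rack 1.889 F [ 0.2 -0.6 -0.7] w 41.9 xyz [ 440.6 -118.5   18.4]
[ 0.12 -0.09  0.19]
t: 42.9
tcp_pos: [439.7, -118.0, 75.5]
tcp_rot: [-3.141, -0.0, 1.445]
wrist_force: [-0.0, 0.4, -0.3]
grip_width: 20.8
t 42.9 rack [-115.1 -169.8   75.5] yaw-rack 1.572 F [-0.   0.4 -0.3] w 20.8 xyz [ 439.7 -118.    75.5]
[23.66 11.55 -3.26]
```

```bash
python3 -m jog '{"delta_pos":[[4.7,2.3,-1],[4.7,2.3,0],[4.7,2.3,0],[4.75,2.3,0],[4.8,2.33,0],[0,0,0],[0,0,1.2],[0,0,1.5],[0,0,1.2],[0,0,0],[0,0,0]],"turn":[0,0,0,0,0,0,0,0,0,0,0]}'; python3 - <<'E'
from h import *
s=st(); r=manip.read_camera('wrist'); save('w13.png',r['frame'])
E
```

```text
t: 44.28
tcp_pos: [584.5, 101.5, 47.1]
tcp_rot: [3.141, 0.0, 1.442]
wrist_force: [-0.1, -0.8, -0.8]
grip_width: 21.2
t 44.275 rack [ 0.6 66.3 47.1] yaw-rack 1.57 F [-0.1 -0.8 -0.8] w 21.2 xyz [584.5 101.5  47.1]
```

View pics/w13.png

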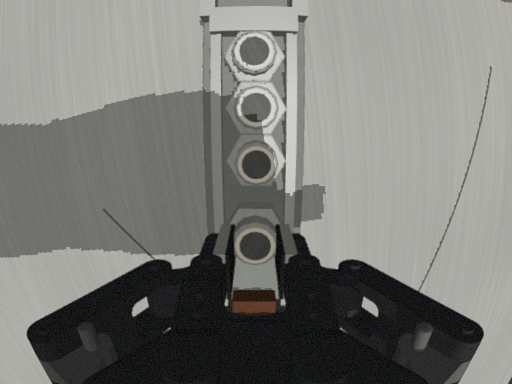

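```bash
python3 -m jog '{"delta_pos":[[0,-0.1,0.8],[0,0,0.7],[0,0,0.5],[0,0,0.2],[0,0,0],[0,0,0]],"turn":[0,0,0,0,0,0]}'; python3 -c "
from h import *
st()"; python3 -m jog '{"delta_pos":[[0.3,0,0],[0.3,0,0],[0.2,0,0],[0.2,0,0],[0,0,0]],"turn":[0,0,0,0,0]}'; python3 -c "
from h import *
st()"
```

```text
t: 45.08
tcp_pos: [583.4, 101.9, 24.9]
tcp_rot: [-3.142, 0.0, 1.443]
wrist_force: [-2.9, -0.1, 4.1]
grip_width: 20.5
t 45.075 rack [-0.6 66.7 24.9] yaw-rack 1.571 F [-2.9 -0.1  4.1] w 20.5 xyz [583.4 101.9  24.9]
t: 45.7
tcp_pos: [584.8, 109.2, 25.3]
tcp_rot: [3.141, 0.006, 1.441]
wrist_force: [-3.6, -14.2, 7.5]
grip_width: 20.7
t 45.7 rack [-0.1 74.  25.3] yaw-rack 1.569 F [ -3.6 -14.2   7.5] w 20.7 xyz [584.8 109.2  25.3]
```

```bash
python3 -m jog '{"delta_pos":[[-0.2,0,-0.05],[0,0,0],[0,0,0],[0,0,0],[0,0,-1.5],[0,0,-3],[0,0,-4],[0,0,-2],[0,0,0],[0,0,0]],"turn":[0,0,0,0,0,0,0,0,0,0]}' 4.2; python3 - <<'E'
from h import *
s=st(); r=manip.read_camera('wrist'); save('w14.png',r['frame']); print(todelta(424,-322,180))
E
```

```text
t: 46.95
tcp_pos: [583.8, 109.9, 128.7]
tcp_rot: [-3.14, 0.0, 1.443]
wrist_force: [0.1, 0.4, -0.7]
grip_width: 41.8
t 46.95 rack [ -1.3  74.5 128.7] yaw-rack 1.57 F [ 0.1  0.4 -0.7] w 41.8 xyz [583.8 109.9 128.7]
[-44.87 -10.32  -5.12]
```

View pics/w14.png

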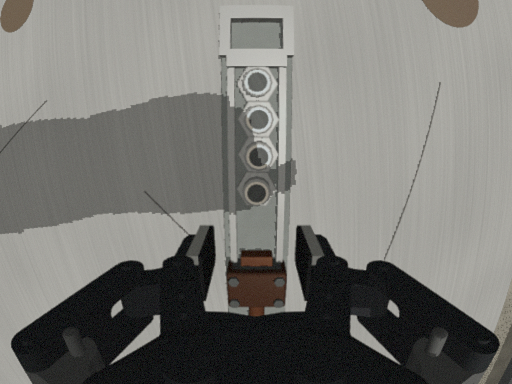

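```bash
python3 -m jog '{"delta_pos":[[-5,-1.1,-1],[-5,-1.2,-1],[-5,-1.1,-1],[-5,-1.2,-1],[-5,-1.1,-1],[-5,-1.2,0],[-5,-1.1,0],[-5,-1.2,0],[-4.87,-1.1,0],[0,0,0],[0,0,0]],"turn":[0,0,0,0,0,0,0,0,0,0,0]}'; 
python3 look.py n_4 432 -258
```

```text
t: 48.38
tcp_pos: [424.6, -321.4, 179.1]
tcp_rot: [-3.14, -0.002, 1.442]
wrist_force: [0.7, -0.1, -0.4]
grip_width: 42.5
t 48.375 rack [-104.2 -373.5  179.1] yaw-rack 1.57 F [ 0.7 -0.1 -0.4] w 42.5 xyz [ 424.6 -321.4  179.1]
((432.39288330078125, -258.5252685546875), 12.040785789489746, 445, np.float64(26.364474632745104))
nut score 70.8 x 432.4 y -258.8 yaw 17.7deg  rel rack 25.0deg
nut rel rack rad 0.437; tool off -0.001; turn before grasp -0.437; turn at place 0.437
delta to grasp (circle) [ 6.31 -0.02 16.27] (hex) [ 6.280e+00 -1.000e-02  1.627e+01]
```

View pics/n_4z.png

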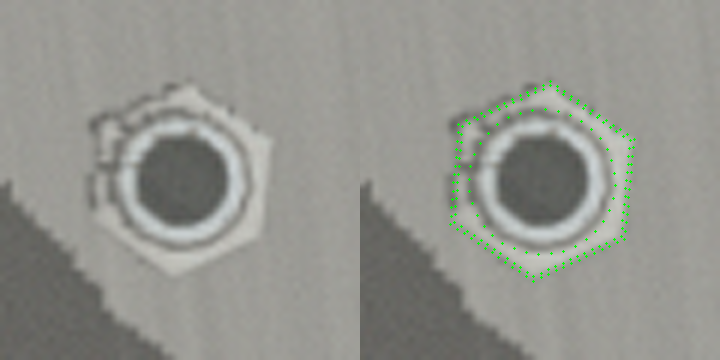

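View pics/n_4.png

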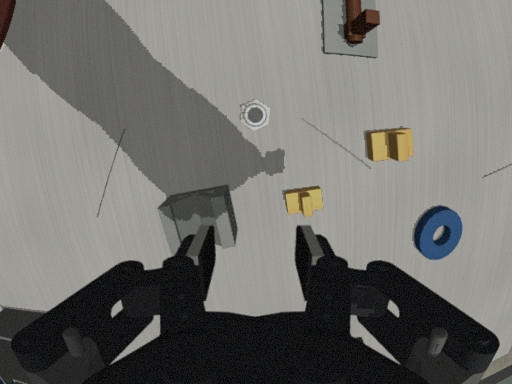

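```bash
python3 -m jog '{"delta_pos":[[3.2,0,3],[3.1,0,4],[0,0,4],[0,0,3],[0,0,1.6],[0,0,0.7],[0,0,0],[0,0,0]],"turn":[0,0,-0.15,-0.15,-0.14,0,0,0]}'; python3 -c "
from h import *
st(); print(todelta(432.4,-258.6,16.5))"; python3 -m jog '{"delta_pos":[[0,0,0.15],[0,0,0],[0,0,0],[0,0,0],[0,0,0],[0,0,-1],[0,0,-2],[0,0,-3],[0,0,0],[0,0,0]],"turn":[0,0,0,0,0,0,0.15,0.15,0.14,0]}' 0 60; python3 - <<'E'
from h import *
s=st(); p=rackp(RK,(0,36.5,108)); print(todelta(*p))
E
```

```text
t: 49.42
tcp_pos: [433.7, -259.8, 18.2]
tcp_rot: [3.141, 0.001, 1.881]
wrist_force: [-0.3, 0.3, 1.0]
grip_width: 42.2
t 49.425 rack [-103.1 -311.2   18.2] yaw-rack 2.009 F [-0.3  0.3  1. ] w 42.2 xyz [ 433.7 -259.8   18.2]
[ 0.15 -0.08  0.17]
t: 50.68
tcp_pos: [433.2, -259.8, 76.5]
tcp_rot: [3.141, 0.001, 1.443]
wrist_force: [0.4, 0.7, -1.5]
grip_width: 21.1
t 50.675 rack [-103.5 -311.3   76.5] yaw-rack 1.571 F [ 0.4  0.7 -1.5] w 21.1 xyz [ 433.2 -259.8   76.5]
[34.77 10.36 -3.16]
```

```bash
python3 -m jog '{"delta_pos":[[5,1.5,-1.5],[5,1.5,-1.5],[5,1.5,0],[5,1.5,0],[5,1.5,0],[5,1.5,0],[4.77,1.36,0],[0,0,0],[0,0,1.5],[0,0,1.8],[0,0,1.8],[0,0,0.9],[0,0,0],[0,0,0]],"turn":[0,0,0,0,0,0,0,0,0,0,0,0,0,0]}'; python3 - <<'E'
from h import *
s=st(); r=manip.read_camera('wrist'); save('w15.png',r['frame'])
E
```

```text
t: 52.42
tcp_pos: [580.6, 72.0, 46.4]
tcp_rot: [3.141, 0.0, 1.443]
wrist_force: [0.5, 0.2, -0.9]
grip_width: 20.7
t 52.425 rack [ 0.5 36.5 46.4] yaw-rack 1.57 F [ 0.5  0.2 -0.9] w 20.7 xyz [580.6  72.   46.4]
```

View pics/w15.png

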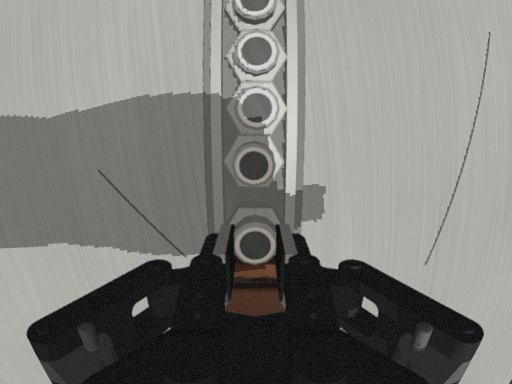

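```bash
python3 -m jog '{"delta_pos":[[0,-0.1,0.8],[0,0,0.7],[0,0,0.4],[0,0,0.2],[0,0,0],[0,0,0]],"turn":[0,0,0,0,0,0]}'; python3 -c "
from h import *
st()"; python3 -m jog '{"delta_pos":[[0.3,0,0],[0.3,0,0],[0.2,0,0],[0.2,0,0],[0,0,0]],"turn":[0,0,0,0,0]}'; python3 -c "
from h import *
st()"
```

```text
t: 53.22
tcp_pos: [579.3, 72.2, 24.9]
tcp_rot: [3.142, 0.0, 1.443]
wrist_force: [-2.7, 0.8, 1.2]
grip_width: 21.2
t 53.225 rack [-0.9 36.6 24.9] yaw-rack 1.571 F [-2.7  0.8  1.2] w 21.2 xyz [579.3  72.2  24.9]
t: 53.85
tcp_pos: [580.5, 79.3, 25.3]
tcp_rot: [3.141, 0.006, 1.441]
wrist_force: [-4.1, -15.6, 6.1]
grip_width: 20.8
t 53.85 rack [-0.6 43.8 25.3] yaw-rack 1.569 F [ -4.1 -15.6   6.1] w 20.8 xyz [580.5  79.3  25.3]
```

```bash
python3 -m jog '{"delta_pos":[[-0.2,0,-0.05],[0,0,0],[0,0,0],[0,0,0],[0,0,-1.5],[0,0,-3],[0,0,-4],[0,0,-3],[0,0,0],[0,0,0]],"turn":[0,0,0,0,0,0,0,0,0,0]}' 4.2; python3 - <<'E'
from h import *
s=st(); r=manip.read_camera('wrist'); save('w16.png',r['frame']); print(todelta(*rackp(RK,(0,-215.2,100))))
E
```

```text
t: 55.1
tcp_pos: [580.2, 80.2, 140.4]
tcp_rot: [3.141, 0.0, 1.443]
wrist_force: [0.7, -0.5, 0.2]
grip_width: 42.0
t 55.1 rack [ -1.   44.7 140.4] yaw-rack 1.571 F [ 0.7 -0.5  0.2] w 42.0 xyz [580.2  80.2 140.4]
[-25.98   0.16   3.97]
```

View pics/w16.png

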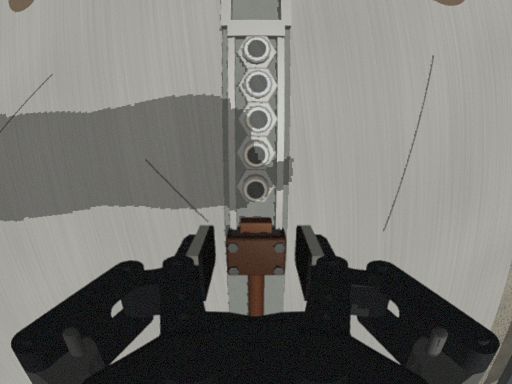

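```bash
python3 -m jog '{"delta_pos":[[-5,0.1,0],[-5,0,0],[-5,0,0],[-5,0,0],[-5,0,1],[-0.98,0,3],[0,0,2],[0,0,0],[0,0,0]],"turn":[0,0,0,0,0,0,0,0,0]}' 4.2; python3 - <<'E'
from h import *
s=st(); r=manip.read_camera('wrist'); save('w17.png',r['frame']); print(todelta(*rackp(RK,(0,-215.2,43))))
E
```

```text
t: 56.28
tcp_pos: [548.5, -176.9, 81.0]
tcp_rot: [3.141, 0.0, 1.444]
wrist_force: [-0.5, 0.0, 0.0]
grip_width: 42.0
t 56.275 rack [   0.3 -214.4   81. ] yaw-rack 1.572 F [-0.5  0.   0. ] w 42.0 xyz [ 548.5 -176.9   81. ]
[-0.06 -0.06  3.84]
```

View pics/w17.png

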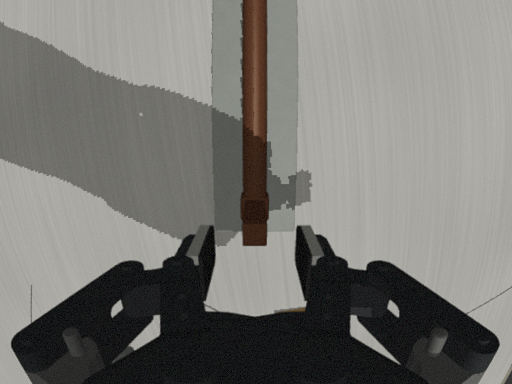

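```bash
python3 -m jog '{"delta_pos":[[-0.05,0,1.5],[0,0,1.5],[0,0,0.7],[0,0,0],[0,0,0],[0,0,0],[0,0,0]],"turn":[0,0,0,0,0,0,0]}' 2.5 80;  python3 -m jog '{"delta_pos":[[0,0,0],[0,0,0],[0,0,0],[0,0,0]],"turn":[0,0,0,0]}' 0 80; python3 -c "
from h import *
st()"; python3 -m jog '{"delta_pos":[[0.3,0,0],[0.3,0,0],[0.3,0,0],[0.3,0,0],[0.3,0,0],[0.3,0,0],[0,0,0]],"turn":[0,0,0,0,0,0,0]}' ; python3 -c "
from h import *
st()"
```

```text
t: 57.2
tcp_pos: [548.2, -178.3, 43.7]
tcp_rot: [3.141, 0.0, 1.443]
wrist_force: [0.3, 0.3, -0.8]
grip_width: 24.9
t: 57.7
tcp_pos: [548.1, -178.3, 43.7]
tcp_rot: [3.141, 0.0, 1.443]
wrist_force: [-2.1, 1.3, 5.4]
grip_width: 12.5
t 57.7 rack [ 1.000e-01 -2.158e+02  4.370e+01] yaw-rack 1.57 F [-2.1  1.3  5.4] w 12.5 xyz [ 548.1 -178.3   43.7]
t: 58.58
tcp_pos: [550.3, -161.4, 43.7]
tcp_rot: [3.141, 0.002, 1.442]
wrist_force: [-3.5, -4.3, 5.2]
grip_width: 12.7
t 58.575 rack [   0.  -198.7   43.7] yaw-rack 1.57 F [-3.5 -4.3  5.2] w 12.7 xyz [ 550.3 -161.4   43.7]
```

```bash
python3 -m jog '{"delta_pos":[[0.2,0,0],[0.2,0,0],[0.2,0,0],[0,0,0],[0,0,0]],"turn":[0,0,0,0,0]}' ; python3 -c "
from h import *
st()"
```

```text
t: 59.2
tcp_pos: [550.7, -158.1, 43.8]
tcp_rot: [-3.142, 0.007, 1.44]
wrist_force: [-5.6, -17.7, 1.5]
grip_width: 12.6
t 59.2 rack [ 1.000e-01 -1.955e+02  4.380e+01] yaw-rack 1.568 F [ -5.6 -17.7   1.5] w 12.6 xyz [ 550.7 -158.1   43.8]
```

```bash
python3 -m jog '{"delta_pos":[[0.15,0,0],[0,0,0],[0,0,0]],"turn":[0,0,0]}' ; python3 -c "
from h import *
st()"
```

```text
t: 59.58
tcp_pos: [550.7, -158.1, 43.8]
tcp_rot: [-3.141, 0.01, 1.439]
wrist_force: [-6.8, -24.3, -0.5]
grip_width: 13.0
t 59.575 rack [ 1.000e-01 -1.954e+02  4.380e+01] yaw-rack 1.567 F [ -6.8 -24.3  -0.5] w 13.0 xyz [ 550.7 -158.1   43.8]
```

```bash
python3 -m jog '{"delta_pos":[[-0.35,0,0],[0,0,0],[0,0,0],[0,0,0],[0,0,-2],[0,0,-4],[0,0,-4],[0,0,-3],[0,0,0],[0,0,0]],"turn":[0,0,0,0,0,0,0,0,0,0]}' 5; python3 - <<'E'
from h import *
s=st(); r=manip.read_camera('wrist'); save('w18.png',r['frame']); print(todelta(464,-422,180))
E
```

```text
t: 60.82
tcp_pos: [550.8, -156.2, 173.5]
tcp_rot: [3.141, 0.0, 1.443]
wrist_force: [-0.2, 0.9, -1.0]
grip_width: 49.9
t 60.825 rack [-1.000e-01 -1.936e+02  1.735e+02] yaw-rack 1.571 F [-0.2  0.9 -1. ] w 49.9 xyz [ 550.8 -156.2  173.5]
[-27.48  -5.18  -0.73]
```

View pics/w18.png

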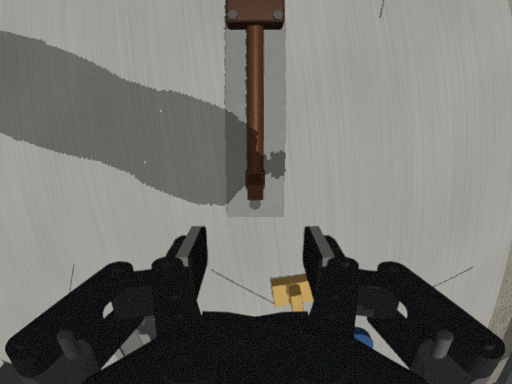

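```bash
python3 -m jog '{"delta_pos":[[-4.6,-0.9,0],[-4.6,-0.9,0],[-4.6,-0.9,0],[-4.6,-0.9,0],[-4.6,-0.8,0],[-4.5,-0.8,-0.7],[0,0,0],[0,0,0]],"turn":[0,0,0,0,0,0,0,0]}'; python3 - <<'E'
from h import *
import pickle
s=st(); r=manip.read_camera('wrist'); save('w19.png',r['frame']); r['s']=s; pickle.dump(r,open('w19.pkl','wb'))
W=wcloud(r,s)
m=(np.hypot(W[...,0]-472,W[...,1]+358)<40)
f=r['frame'].astype(int); yel=(f[...,0]-f[...,2]>40)
for lo,hi in [(10,20),(27,40),(10,40)]:
    k=m&(W[...,2]>lo)&(W[...,2]<hi); P=W[k]; print(lo,hi,len(P),np.round(P.mean(0),1),cv2.minAreaRect(P[:,:2].astype(np.float32)))
save('w19z.png',cv2.resize(r['frame'][70:160,200:320],None,fx=6,fy=6,interpolation=cv2.INTER_CUBIC))
E
```

```text
t: 61.88
tcp_pos: [463.9, -421.7, 179.2]
tcp_rot: [-3.14, -0.002, 1.443]
wrist_force: [0.9, 0.5, 0.2]
grip_width: 50.0
t 61.875 rack [ -52.5 -467.9  179.2] yaw-rack 1.57 F [0.9 0.5 0.2] w 50.0 xyz [ 463.9 -421.7  179.2]
10 20 648 [ 474.7 -357.5   14. ] ((474.0780029296875, -357.5328369140625), (40.86556625366211, 23.601537704467773), 2.3843438625335693)
27 40 233 [ 474.  -357.5   31.9] ((473.96539306640625, -357.5601806640625), (10.249643325805664, 21.550390243530273), 1.4679304361343384)
10 40 881 [ 474.5 -357.5   18.7] ((474.0780029296875, -357.5328369140625), (40.86556625366211, 23.601537704467773), 2.3843438625335693)
```

View pics/w19.png

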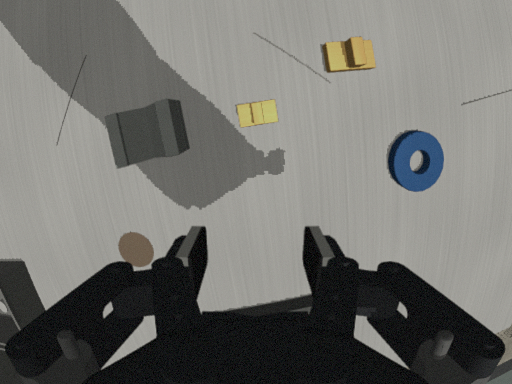

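View pics/w19z.png

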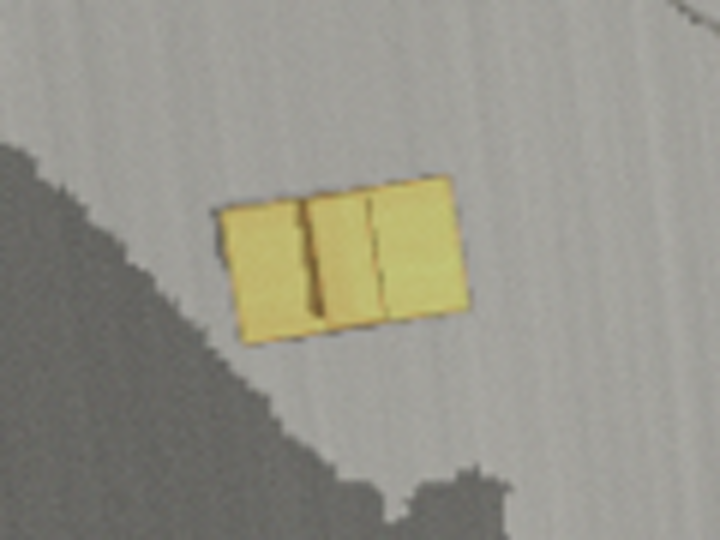

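```bash
python3 - <<'E'
from h import *
print(todelta(474.1,-357.5,17))
E
```

```text
[ 6.43  0.19 16.26]
```

```bash
python3 -m jog '{"delta_pos":[[3.2,0.19,3],[3.23,0,4],[0,0,4],[0,0,3],[0,0,1.2],[0,0,0],[0,0,0]],"turn":[0,0,-0.162,0,0,0,0]}' 3.5; python3 -c "
from h import *
st(); print(todelta(474.1,-357.5,17)); r=manip.read_camera('wrist'); save('w20.png',r['frame'])"
```

```text
t: 62.8
tcp_pos: [475.0, -359.5, 29.9]
tcp_rot: [3.14, 0.002, 1.605]
wrist_force: [-0.2, -0.3, 0.5]
grip_width: 34.9
t 62.8 rack [ -49.4 -404.9   29.9] yaw-rack 1.733 F [-0.2 -0.3  0.5] w 34.9 xyz [ 475.  -359.5   29.9]
[ 0.21 -0.08  1.29]
```

View pics/w20.png

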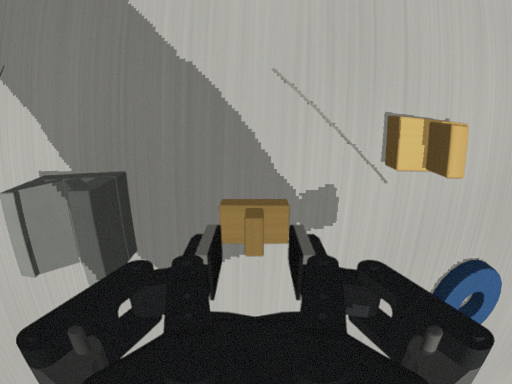

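```bash
python3 -m jog '{"delta_pos":[[0.15,-0.05,0.7],[0,0,0.5],[0,0,0],[0,0,0]],"turn":[0,0,0,0]}' 3.5; python3 -m jog '{"delta_pos":[[0,0,0],[0,0,0],[0,0,0],[0,0,0],[0,0,0]],"turn":[0,0,0,0,0]}' 0 80; python3 -c "
from h import *
st()";python3 -m jog '{"delta_pos":[[0,0,-1],[0,0,-2],[0,0,-3],[0,0,-3],[0,0,0],[0,0,0]],"turn":[0,0,0.162,0,0,0]}'; python3 - <<'E'
from h import *
s=st(); r=manip.read_camera('wrist'); save('w21.png',r['frame']);print(todelta(*rackp(RK,(0,209,108))))
E
```

```text
t: 63.35
tcp_pos: [473.6, -357.5, 16.3]
tcp_rot: [-3.142, 0.0, 1.605]
wrist_force: [0.8, -0.4, -0.7]
grip_width: 34.9
t: 63.98
tcp_pos: [473.8, -357.7, 16.7]
tcp_rot: [3.141, 0.001, 1.605]
wrist_force: [-0.4, 0.4, 5.5]
grip_width: 7.8
t 63.975 rack [ -50.8 -403.2   16.7] yaw-rack 1.732 F [-0.4  0.4  5.5] w 7.8 xyz [ 473.8 -357.7   16.7]
t: 64.72
tcp_pos: [473.6, -357.3, 106.1]
tcp_rot: [-3.141, -0.0, 1.443]
wrist_force: [0.2, 0.4, -1.2]
grip_width: 7.6
t 64.725 rack [ -51.1 -402.8  106.1] yaw-rack 1.571 F [ 0.2  0.4 -1.2] w 7.6 xyz [ 473.6 -357.3  106.1]
[61.16  5.13 -0.21]
```

View pics/w21.png

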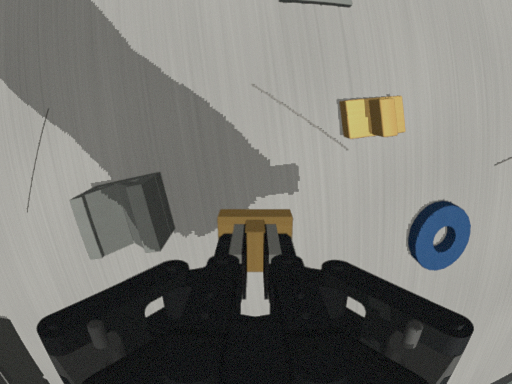

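```bash
python3 -m jog '{"delta_pos":[[5.1,0.3,-1],[5.1,0.3,-1],[5.1,0.3,0],[5.1,0.4,0],[5.1,0.4,0],[5.1,0.4,0],[5.1,0.5,0],[5.1,0.5,0],[5.1,0.5,0],[5.1,0.5,0],[5.1,0.5,0],[5.06,0.53,0],[0,0,2],[0,0,2],[0,0,2],[0,0,1],[0,0,0],[0,0,0]],"turn":[0,0,0,0,0,0,0,0,0,0,0,0,0,0,0,0,0,0]}'; python3 - <<'E'
from h import *
s=st(); r=manip.read_camera('wrist'); save('w22.png',r['frame']);print(todelta(*rackp(RK,(0,209,50))))
E
```

```text
t: 67.03
tcp_pos: [603.2, 242.4, 57.2]
tcp_rot: [3.14, -0.0, 1.442]
wrist_force: [-0.3, 0.7, -0.5]
grip_width: 7.6
t 67.025 rack [  1.1 208.5  57.2] yaw-rack 1.57 F [-0.3  0.7 -0.5] w 7.6 xyz [603.2 242.4  57.2]
[ 0.04 -0.13  0.74]
```

View pics/w22.png

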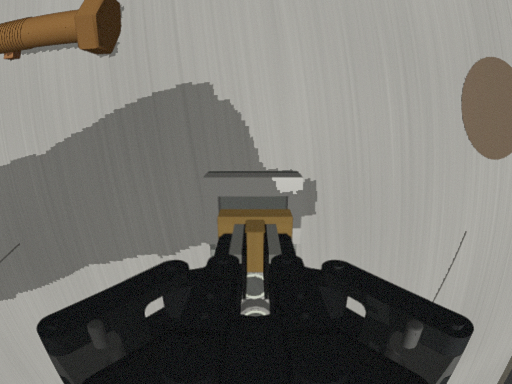

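```bash
python3 -m jog '{"delta_pos":[[0.02,-0.1,0.5],[0,0,0.8],[0,0,0],[0,0,0],[0,0,0]],"turn":[0,0,0,0,0]}'; python3 - <<'E'
from h import *
s=st()
E
```

```text
t: 67.7
tcp_pos: [601.8, 243.0, 43.5]
tcp_rot: [3.141, -0.0, 1.443]
wrist_force: [0.4, 0.7, -1.5]
grip_width: 7.7
t 67.7 rack [ -0.3 208.9  43.5] yaw-rack 1.57 F [ 0.4  0.7 -1.5] w 7.7 xyz [601.8 243.   43.5]
```

```bash
python3 -m jog '{"delta_pos":[[0,0.02,0.4],[0,0,0.4],[0,0,0.4],[0,0,0],[0,0,0]],"turn":[0,0,0,0,0]}'; python3 - <<'E'
from h import *
s=st()
E
```

```text
t: 68.32
tcp_pos: [601.9, 242.9, 31.3]
tcp_rot: [3.142, 0.0, 1.443]
wrist_force: [-0.1, -0.3, -1.4]
grip_width: 7.7
t 68.325 rack [-2.000e-01  2.088e+02  3.130e+01] yaw-rack 1.57 F [-0.1 -0.3 -1.4] w 7.7 xyz [601.9 242.9  31.3]
```

```bash
python3 -m jog '{"delta_pos":[[0,0,0.3],[0,0,0.3],[0,0,0.2],[0,0,0],[0,0,0]],"turn":[0,0,0,0,0]}'; python3 - <<'E'
from h import *
s=st()
E
```

```text
t: 68.95
tcp_pos: [601.9, 242.9, 24.7]
tcp_rot: [3.141, 0.0, 1.443]
wrist_force: [-6.8, -1.3, 11.0]
grip_width: 7.6
t 68.95 rack [-2.000e-01  2.088e+02  2.470e+01] yaw-rack 1.571 F [-6.8 -1.3 11. ] w 7.6 xyz [601.9 242.9  24.7]
```

```bash
python3 -m jog '{"delta_pos":[[0,0,0.2],[0,0,0],[0,0,-0.2],[0,0,0]],"turn":[0,0,0,0]}'; python3 -c "
from h import *
st()"; python3 -m jog '{"delta_pos":[[0,0,0],[0,0,0],[0,0,0],[0,0,-1],[0,0,-3],[0,0,-4],[-3,0,-4],[-3,0,-2],[0,0,0],[0,0,0]],"turn":[0,0,0,0,0,0,0,0,0,0]}' 3; python3 - <<'E'
from h import *
import pickle
s=st(); r=manip.read_camera('wrist'); save('w23.png',r['frame']); r['s']=s; pickle.dump(r,open('w23.pkl','wb'))
W=wcloud(r,s); p=rackp(RK,(0,209,0))
a=RK[2]; d=W[...,:2]-RK[:2]; X=np.cos(a)*d[...,0]+np.sin(a)*d[...,1]; Y=-np.sin(a)*d[...,0]+np.cos(a)*d[...,1]; Z=W[...,2]
f=r['frame'].astype(int); yel=(f[...,0]-f[...,2]>40)&(abs(X)<40)&(abs(Y-209)<30)
body=yel&(Z<28); print('body',body.sum(),np.median(Z[body]),X[body].min(),X[body].max(),Y[body].min(),Y[body].max())
pad=(~yel)&(abs(X)<29)&(abs(X)>24)&(abs(Y-209)<12); print('pad',pad.sum(),np.median(Z[pad]))
for y in [165,135,105,75,45]:
    k=(np.hypot(X,Y-y)<20)&(Z>29)&(Z<40); print(y,k.sum(),X[k].mean(),Y[k].mean(),np.median(Z[k]), cv2.minEnclosingCircle(np.c_[X[k],Y[k]].astype(np.float32)))
save('w23z.png',cv2.resize(r['frame'][20:220,190:320],None,fx=3,fy=3,interpolation=cv2.INTER_CUBIC))
E
```

```text
t: 69.45
tcp_pos: [602.0, 243.0, 24.7]
tcp_rot: [3.141, 0.0, 1.443]
wrist_force: [-5.0, -2.5, 11.6]
grip_width: 7.9
t 69.45 rack [-1.000e-01  2.089e+02  2.470e+01] yaw-rack 1.571 F [-5.  -2.5 11.6] w 7.9 xyz [602.  243.   24.7]
t: 70.7
tcp_pos: [594.1, 183.7, 162.9]
tcp_rot: [-3.141, -0.0, 1.443]
wrist_force: [-0.1, -0.1, -0.3]
grip_width: 30.2
t 70.7 rack [ -0.5 149.1 162.9] yaw-rack 1.57 F [-0.1 -0.1 -0.3] w 30.2 xyz [594.1 183.7 162.9]
body 777 21.96966176034391 -21.252016071577195 19.532160891550767 197.53276664548514 220.6376149356103
pad 283 22.0595762990489
165 519 -0.0883692749717865 164.51201624365035 34.355152174742386 ((0.6888477206230164, 160.8567352294922), 15.663541793823242)
135 510 0.9937659540121134 135.37593161602038 34.390690124626076 ((0.5543228387832642, 134.8765869140625), 19.980186462402344)
105 479 1.0864676779120628 105.02254331612424 34.35550418631476 ((-0.022015558555722237, 105.04568481445312), 19.953405380249023)
75 448 -0.5009072630435277 75.92149957269865 34.293476107274245 ((0.7072691321372986, 75.00895690917969), 19.84612274169922)
45 352 -0.9111177649904808 46.95467451608086 34.34791722688544 ((-1.5548670291900635, 49.64738464355469), 16.121007919311523)
```

View pics/w23z.png

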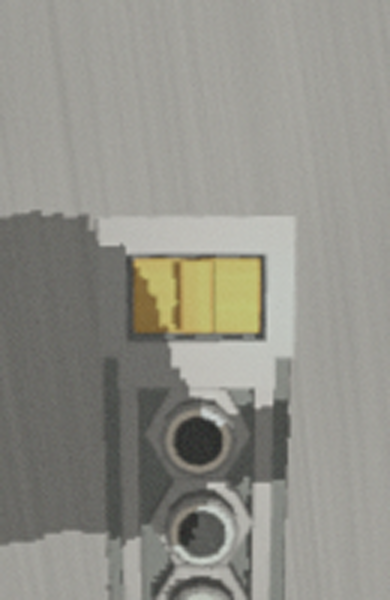

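View pics/w23.png

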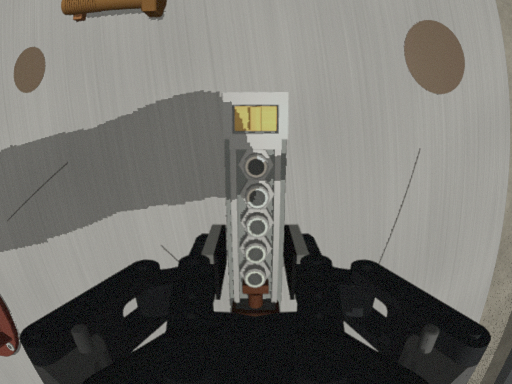

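```bash
python3 -m jog '{"delta_pos":[[-4.5,0,0],[-4.5,0,0],[-4.5,0,0],[0,0,2],[0,0,2],[0,0,0],[0,0,0]],"turn":[0,0,0,0,0,0,0]}'; python3 - <<'E'
from h import *
s=st(); r=manip.read_camera('wrist'); save('w24.png',r['frame']);
im=r['frame'][30:205,210:305]; save('w24z.png',cv2.resize(im,None,fx=3.4,fy=3.4,interpolation=cv2.INTER_CUBIC))
W=wcloud(r,s);a=RK[2]; d=W[...,:2]-RK[:2]; X=np.cos(a)*d[...,0]+np.sin(a)*d[...,1]; Y=-np.sin(a)*d[...,0]+np.cos(a)*d[...,1]; Z=W[...,2]
for y in [165,135,105,75,45]:
    k=(np.hypot(X,Y-y)<14.5)&(Z>30)&(Z<40); print(y,k.sum(),np.round(cv2.minEnclosingCircle(np.c_[X[k],Y[k]].astype(np.float32))[0],1),np.median(Z[k]))
E
```

```text
t: 71.62
tcp_pos: [576.9, 50.5, 123.2]
tcp_rot: [-3.141, -0.0, 1.444]
wrist_force: [0.8, 0.5, 0.7]
grip_width: 29.8
t 71.625 rack [ -0.5  14.8 123.2] yaw-rack 1.572 F [0.8 0.5 0.7] w 29.8 xyz [576.9  50.5 123.2]
165 600 [  0.  164.2] 34.397281573367664
135 690 [  1.2 134.5] 34.4433300033125
105 691 [  1.4 104.7] 34.41667996766546
75 730 [-0.4 74.5] 34.38163382625831
45 699 [-1.2 44.8] 34.39803237546573
```

View pics/w24z.png

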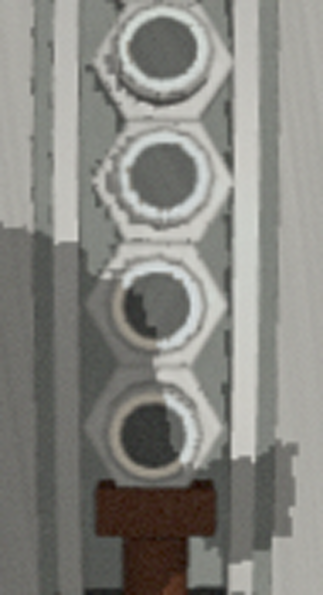

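```bash
python3 - <<'E'
from h import *
s=st(); r=manip.read_camera('wrist'); save('w25.png',cv2.resize(r['frame'][140:205,220:300],None,fx=8,fy=8,interpolation=cv2.INTER_CUBIC))
W=wcloud(r,s);a=RK[2]; d=W[...,:2]-RK[:2]; X=np.cos(a)*d[...,0]+np.sin(a)*d[...,1]; Y=-np.sin(a)*d[...,0]+np.cos(a)*d[...,1]; Z=W[...,2]
f=r['frame'].astype(int); red=(f[...,0]-f[...,2]>18)&(abs(X)<16)&(abs(Y-25)<15)&(abs(Z-23)<3)
print(red.sum(),np.percentile(Y[red],[0,2,98,100]),np.median(Z[red]))
t=manip.read_camera('top'); save('top9.png',t['frame'])
for x in ['ring_gauge','vblock','hub_bolt','tally_c','nut0_c']: print(x,[(np.round(q['xyz'],0).tolist(),round(q['confidence'],2)) for q in manip.recognise('top',x)])
E
```

```text
t 71.675 rack [ -0.2  14.6 123.7] yaw-rack 1.572 F [0.  0.1 0.2] w 30.0 xyz [577.2  50.3 123.7]
558 [10.0251939  11.1854174  29.40247025 29.72829936] 24.060492118429522
ring_gauge [([651.0, -420.0, 22.0], 0.81)]
vblock [([363.0, -352.0, 39.0], 0.54)]
hub_bolt [([473.0, 398.0, 31.0], 0.59)]
tally_c [([601.0, 248.0, 20.0], 0.6)]
nut0_c []
```

View pics/w25.png

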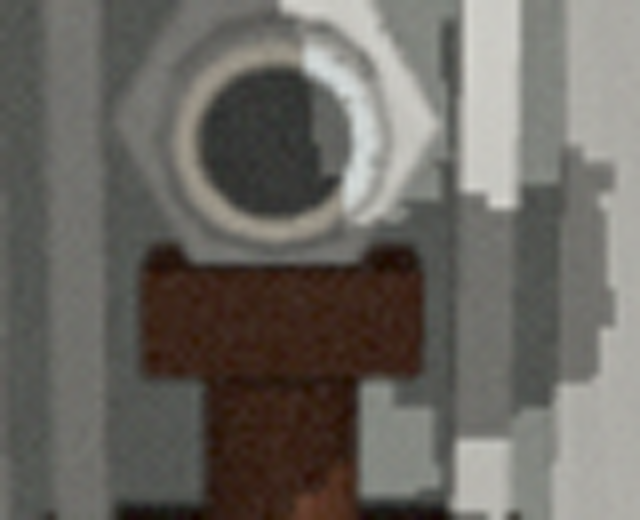

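View pics/top9.png

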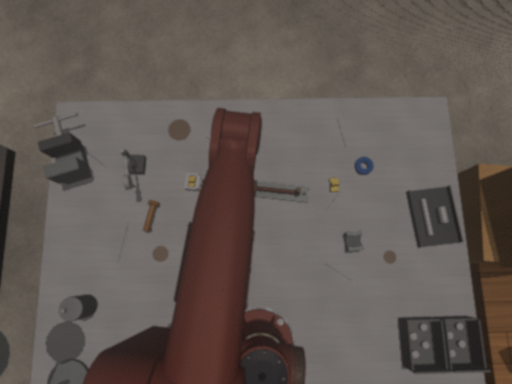

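```bash
python3 -m jog '{"delta_pos":[[0,0,-3],[0,0,-4],[0,0,-3],[0,0,0],[0,0,0],[0,0,0]],"turn":[0,0,0,0,0,0]}'; python3 -c "
from h import *
st(); print(manip.close_job())"
```

```text
t: 72.78
tcp_pos: [576.4, 49.5, 221.9]
tcp_rot: [-3.14, 0.0, 1.443]
wrist_force: [-0.1, -0.5, -1.0]
grip_width: 30.1
t 72.775 rack [ -0.9  13.8 221.9] yaw-rack 1.57 F [-0.1 -0.5 -1. ] w 30.1 xyz [576.4  49.5 221.9]
the job is handed in; nothing more can be done
None
```

The job is done and handed in at about 73 s; no verdict came back.

- **Bolt:** I worked it with short strokes. I saw two clear jams, near 18 and 22 mm. On the third pull it ran, so I did not see the three or four jams described. It then drew back to its hard stop at 0.13 m.
- **Nuts:** All five were there. They lie flat, collar up, with flat faces touching. My last depth reading put their centres at rack y of about 164, 134.5, 105, 74.5 and 45 mm, sitting up to 1.4 mm sideways in the channel.
- **Bolt nose:** I pushed the bolt up to about 24 N against the row. The nose then measured y = 29.7 mm, against about 30 mm for the back face of the last nut, and it looks in contact in the close-up.
- **Tally:** The smaller brass block bottomed in the recess. Its body top reads 22.0 mm and the pad 22.1 mm, so it is flush.
- **Bystanders:** The ring gauge, V-block and hub bolt read within 3 to 5 mm of where they started, about the network's own error. I never went near the dial gauge and did not re-measure it. The larger tally is still in its place in the last top picture.

None of the final checks failed. The last overhead search for nuts found none, because the arm covered the rack.

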